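# Square up a row of record boxes against the scanning stop

## Task

Take the aluminium straightedge by its grip and, with one of its long edges, push the four record boxes together over the scanning mat until all four press gently against the sprung stop bar at the same time and stand square in one straight row; lean on them for a moment with about 10 N in all, and never push the bar with more than 16 N. Then draw back without disturbing the row and lay the straightedge down where it came from. Touch the boxes only with the straightedge, and leave the brush, cup and tape alone.

Things in the scene. Friction and masses are not known exactly. Their poses are not given: they have to be found in the camera images.
- ruler_grip (a point): The straightedge: a flat bare-aluminium plate 340 long (its y), 76 wide (its x), 6 mm thick, mass 0.4 kg, flat on the desk left or right of the mat. A black upright grip rib, 90 long (y), 16 thick (x) and 50 mm high, stands along the middle of its top, so that its top is 56 mm above the underside. This point is on the rib's middle, 36 mm above the plate's underside. The two long edges, 38 mm off in x, are alike.
- ruler: The same straightedge; origin at the centre of the plate's underside, x across the plate, y along it, z up.
- mat: Black scanning mat fixed to the desk, 320 (x) by 370 (y) by 10 mm thick; origin at the centre of its underside. Its x points from the robot's side to the stop (the direction to push).
- stop: Fixed base of the stop at the mat's far side; same origin and axes as mat. It carries a bare aluminium bar 322 long (y), 12 thick (x), underside 12 and top 40 mm above the desk; its near face looks to -x, parallel to y. The bar rests on two springs, together 6 N per mm: it gives up to 6 mm and pivots up to 0.03 rad, then is solid, and comes back when let go.
- stop_near (a point): Fixed point on the stop's base, 60 mm in +x of its origin, 26 mm above the desk: the nearest place where the bar's near face can be. The bar is adjustable and is clamped with its near face somewhere from 0 to 54 mm beyond this point in +x; that setting is not measured, so it must be felt (or seen).
- box1_center (a point): Centre of a closed record box covered in grey cloth, 70 (x, along the push) by 60 (y) by 35 mm high, about 0.06 to 0.13 kg, lying loose on the mat; number 1 of four from +y to -y in the row. All four are alike, about 76 mm apart in y; they start ragged in x and slightly turned. Sliding on the mat takes about 0.3 to 1 N a box, more if the tool bears down on it.
- box1: The same box 1; origin at the centre of its underside.
- box2_center (a point): Centre of a closed record box covered in grey cloth, 70 (x, along the push) by 60 (y) by 35 mm high, about 0.06 to 0.13 kg, lying loose on the mat; number 2 of four from +y to -y in the row. All four are alike, about 76 mm apart in y; they start ragged in x and slightly turned. Sliding on the mat takes about 0.3 to 1 N a box, more if the tool bears down on it.
- box2: The same box 2; origin at the centre of its underside.
- box3_center (a point): Centre of a closed record box covered in grey cloth, 70 (x, along the push) by 60 (y) by 35 mm high, about 0.06 to 0.13 kg, lying loose on the mat; number 3 of four from +y to -y in the row. All four are alike, about 76 mm apart in y; they start ragged in x and slightly turned. Sliding on the mat takes about 0.3 to 1 N a box, more if the tool bears down on it.
- box3: The same box 3; origin at the centre of its underside.
- box4_center (a point): Centre of a closed record box covered in grey cloth, 70 (x, along the push) by 60 (y) by 35 mm high, about 0.06 to 0.13 kg, lying loose on the mat; number 4 of four from +y to -y in the row. All four are alike, about 76 mm apart in y; they start ragged in x and slightly turned. Sliding on the mat takes about 0.3 to 1 N a box, more if the tool bears down on it.
- box4: The same box 4; origin at the centre of its underside.
- brush: Bystander: a dusting brush, 200 mm long, lying flat on the desk on the other side of the mat from the straightedge.
- cup: Bystander: white ceramic cup, 68 mm wide, 90 mm high, at the far left.
- tape: Bystander: roll of tape lying flat, 90 mm wide, 25 mm high, at the far right.
Mind the look-alikes: they are no part of the job. Leave any purple or red look-alike of the box2 alone.

How it is judged:
By the outcome, as a careful person would: the job done as asked, in the order asked, and still so for the second after the job is handed in, with the robot touching nothing.
It also fails if it takes over 72 s, if anything falls off the work surface, if the arm or the gripper's body presses on something with over 40 N, if the wrist force passes 120 N, or if a joint passes its speed limit or range.

## Robot

A 6-joint arm with a two-finger parallel gripper is mounted at the origin on the work surface. World frame = base frame: x ahead of the robot, y to its left, z up, the work surface at z = 0. Lengths are in mm, angles in rad, forces in N, time in s.
With the tool pointing down it reaches from about 275 to 1000 mm from the base axis. Payload 8.4 kg.
Tool frame: the origin (TCP) lies midway between the tips of the shut fingers; the grasp point (between the pads) lies grip_point_offset behind it (grip_point_offset is the distance from the TCP to the grasp point, in mm); z points along the fingers, x is the direction in which the jaws open and shut, and the axes are right-handed (so a half turn about z gives the same grasp; the last joint's range is limited). The gripper opens to 85 mm and grips with 20 to 120 N. Pads are 22 mm wide; open, the fingers measure 114 mm over their backs; the gripper's body (76 mm by 85 mm) begins 54 mm behind the grasp point. The pads swing forward as they close: fully open they stand 13 mm farther back than shut.
Start: joints at [-1.264, 0.353, 1.633, -0, 1.155, -0.002], TCP at [189.946, -595.44, 231.281] pointing down, gripper open.
Joint ranges: [-2.63, 2.63], [-0.92, 2.1], [0.06, 2.66], [-1.3, 4.44], [0, 2.69], [-3.02, 3.02]. Speed limits (rad/s): [2.22, 2.22, 2.79, 3.14, 3.14, 3.14].

## Interface

Orientations are given as a rotation vector (axis times angle).
In Python, from plant import sense, camera, hand_in, cut_out, grip_point_offset gives the robot as it stands.
- The arm moves only by the tool arm_command, never from a script. Its argument "plan" is a list of rows, each an object with "jaw": the finger opening in cm, from 0 to 8.54; "dp": the shift along the tool's x, y, z in cm, a list of three; "turn": the turn, a rotation vector about the tool's x, y, z in rad, a list of three. A call has 1 to 12 rows; each row shifts and turns the commanded pose from where the row before left it, along the tool's axes as they then stand; what a row does not reach is not made up. A row lasts 1/8 s, in which the tool goes at most 62.5 mm and 10.7 degrees, less where a joint would pass 70% of its speed; a pose out of reach is approached as far as the arm can. A call with a gripper value outside its range is refused whole. The fingers move at their own pace and stop on an object; "newtons" is the grip in N (left out, the last holds). Time passes only in rows, so rows that do not move let the fingers close. It gives the time, the measured TCP pose, the force and the opening at its end, in the units of the state.
- sense(): the state, without advancing time (a new reading comes with each control period).
- camera(name): name is "side" or "top"; returns a dict with "color" (400x640x3 uint8, red, green, blue), "K" (3x3 intrinsics, pixels), "origin" and "rotation" of the camera in the world. Camera axes: x right, y up, looking along -z (the intrinsics and any distortion apply to the point x, -y, -z); pixel columns grow to the right and rows downward; lengths in mm; the calibration is good to about 2 mm. A picture is of the moment at which its call begins. There is no depth.
- hand_in(): hands the job in, once; it reports no verdict.
Trained networks look in the newest picture that a camera, given by its name, has taken for a name from the list of things; names that differ only in an ending like _2 or _b are one class to them, and where a whole thing is asked for, a point or a joint stands for the part that bears it (a point fixed in the world has none). Each returns a list of dicts, best first, with "p" (0 to 1); they miss things now and then, are a little off and sometimes report something else, mostly with a low value. They report only what shows in the picture. A call takes as long as a camera call. They do not tell look-alikes from the thing itself.
- cut_out(camera, target): "mask" (400x640 bool, what is visible of it) and "centre" ([column, row] in pixels, amid what is visible of it).
The state is a dict: "time": time; "joints": joint angles; "qvel": joint speeds; "tau": joint torques, N m; "eef_pos": TCP position; "orientation": TCP orientation; "contact_force": force on the tool from outside, world axes, zero at the start; "torque": the same for the moment, N m; "opening": finger opening in mm.
Only numpy, scipy, OpenCV 4.12 (cv2) and the standard library are available. Lean on these libraries where they do the work, as an engineer would, in place of code of your own. Each camera call takes 0.05 s, during which the arm holds its last target.

## Working session

There is one attempt and no reset: what is moved stays moved. The work goes in short steps, Python scripts to look and compute and a tool call to move; the robot and the scene stay as the last step left them, time stands still between calls to the robot, and variables do not carry over. Pictures are saved under pics/ and viewed, and the job is handed in when it is done.

Besides the shell and the picture viewer there is one more tool, called after "Request:" as name([rows], argument=value, ...), one row to a line, values as JSON. arm_command: Moves the arm, as the interface text tells. Its arguments: {"type":"object","properties":{"plan":{"type":"array"},"newtons":{"type":"number"}},"required":["plan"]}

```bash
ls; mkdir -p pics; python3 - <<'E'
from plant import *
import cv2,numpy as np
print(grip_point_offset if not callable(grip_point_offset) else grip_point_offset())
s=sense();print(s)
for n in("side","top"):
    c=camera(n);cv2.imwrite(f"pics/{n}0.png",c["color"][...,::-1]);print(n,c["K"],c["origin"],c["rotation"],[k for k in c])
E
```

```text
pics
18.700000000000003
{'time': 0.0, 'joints': array([-1.26441887e+00,  3.53621556e-01,  1.63414967e+00,  1.31818231e-05,
        1.15516834e+00, -2.39985322e-03]), 'qvel': array([-1.28050927e-03, -5.44587808e-04,  1.99255160e-04,  1.16361751e-03,
        8.35482833e-04,  6.01860464e-05]), 'tau': array([ 2.09699261e-03, -6.05240107e+01, -3.42064154e+01,  1.70153658e-04,
        9.52205941e-03,  1.09241640e-05]), 'eef_pos': array([ 189.79514452, -594.98898559,  230.57162877]), 'orientation': array([-2.53596668e+00,  1.85294495e+00,  1.69366004e-03]), 'contact_force': array([ 1.34188020e+00,  9.56223653e-04, -7.21565202e-02]), 'torque': array([-0.00468483,  0.00817242, -0.01888792]), 'opening': 85.49957015310655}
side [[510.57739461   0.         320.41690707]
 [  0.         510.57739461 198.95178089]
 [  0.           0.           1.        ]] [  76.61491107 1152.09423817  750.37576493] [ 0.28295602 -1.40963874 -2.37841424] ['color', 'K', 'origin', 'rotation']
top [[465.30715537   0.         319.00601374]
 [  0.         465.30715537 202.09326444]
 [  0.           0.           1.        ]] [ 360.40972442   22.89199922 1358.48489204] [ 0.11048849 -0.12914275 -1.57531431] ['color', 'K', 'origin', 'rotation']
```

View pics/top0.png

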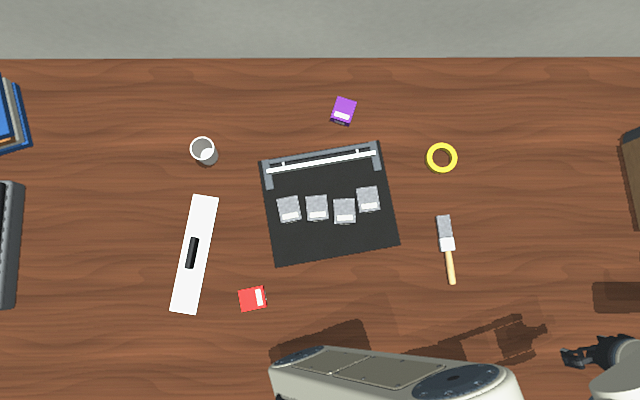

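View pics/side0.png

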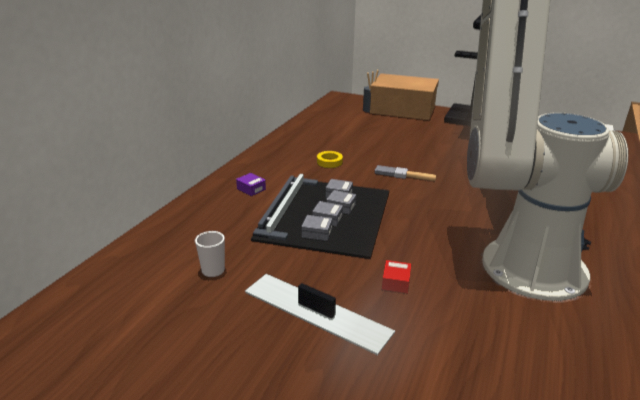

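The top picture shows the ruler at about (194,254) with its black rib at (192,252). The mat is around (330,205), with grey boxes 1–4 at (289,209), (317,208), (345,211) and (368,199), and the silver stop bar runs (267,170)–(376,153). Look-alikes are the purple box (343,110), the red box (253,299) and the white bar of the stop, which could pass for the ruler. I take the wide white plate with the black rib as the straightedge.

```bash
cat > h.py <<'E'
from plant import *
import cv2,numpy as np
from scipy.spatial.transform import Rotation as R
from scipy.optimize import least_squares
def cam(n):
    c=camera(n); r=np.asarray(c["rotation"]); c["R"]=R.from_rotvec(r).as_matrix() if r.ndim==1 else r
    return c
def ray(c,uv,z):
    K=c["K"];u=np.atleast_2d(uv).astype(float)
    d=np.c_[(u[:,0]-K[0,2])/K[0,0],-(u[:,1]-K[1,2])/K[1,1],-np.ones(len(u))]@c["R"].T
    z=np.broadcast_to(z,len(u)); t=(z-c["origin"][2])/d[:,2]
    return c["origin"]+d*t[:,None]
def proj(c,P):
    p=(np.atleast_2d(P)-c["origin"])@c["R"]; K=c["K"]
    return np.c_[K[0,0]*p[:,0]/-p[:,2]+K[0,2],K[1,1]*-p[:,1]/-p[:,2]+K[1,2]]
def crop(c,x0,y0,x1,y1,f,name,pts=None):
    im=cv2.resize(c["color"][y0:y1,x0:x1,::-1],None,fx=f,fy=f,interpolation=cv2.INTER_CUBIC)
    if pts is not None:
        for p in pts: cv2.circle(im,(int((p[0]+.5-x0)*f),int((p[1]+.5-y0)*f)),2,(0,0,255),-1)
    cv2.imwrite("pics/"+name,im)
E
python3 - <<'E'
from h import *
for n in("top","side"):
    c=cam(n)
    for t,z in(("ruler",6),("ruler_grip",56),("mat",10),("box1",35),("box2",35),("stop",40),("brush",10)):
        for o in cut_out(n,t)[:5]:
            m=o["mask"].astype(np.uint8);r=cv2.minAreaRect(cv2.findNonZero(m))
            print(n,t,round(o["p"],2),np.round(o["centre"]),"world",ray(c,o["centre"],z).round()[0][:2],"rect",ray(c,cv2.boxPoints(r),z)[:,:2].round().tolist())
c=cam("top");crop(c,240,130,410,280,4.5,"t1.png");crop(c,160,180,280,330,4,"t2.png")
c=cam("side");crop(c,230,160,420,360,3,"s2.png")
E
```

```text
top ruler 0.85 [194. 253.] world [423. 368.] rect [[260.0, 436.0], [600.0, 380.0], [583.0, 298.0], [244.0, 356.0]]
top ruler 0.47 [291. 212.] world [541.  88.] rect [[576.0, 133.0], [590.0, 71.0], [517.0, 55.0], [504.0, 117.0]]
top ruler_grip 0.71 [191. 256.] world [413. 362.] rect [[266.0, 417.0], [589.0, 361.0], [572.0, 287.0], [251.0, 346.0]]
top mat 0.73 [328. 217.] world [524. -19.] rect [[691.0, 189.0], [755.0, -188.0], [436.0, -231.0], [378.0, 133.0]]
top box1 0.97 [368. 200.] world [ 568. -136.] rect [[602.0, -95.0], [611.0, -162.0], [537.0, -171.0], [528.0, -104.0]]
top box1 0.87 [343. 214.] world [530. -63.] rect [[572.0, -37.0], [572.0, -98.0], [500.0, -96.0], [500.0, -36.0]]
top box1 0.82 [289. 208.] world [548.  93.] rect [[572.0, 130.0], [584.0, 70.0], [512.0, 56.0], [500.0, 115.0]]
top box1 0.73 [345. 109.] world [843. -73.] rect [[809.0, -27.0], [885.0, -53.0], [864.0, -110.0], [788.0, -85.0]]
top box1 0.68 [250. 301.] world [287. 200.] rect [[316.0, 236.0], [329.0, 164.0], [270.0, 151.0], [257.0, 223.0]]
top box2 0.97 [368. 200.] world [ 568. -136.] rect [[602.0, -95
[... 2016 characters left out ...]
.0]]
side box2 0.79 [328. 210.] world [547.   8.] rect [[585.0, 46.0], [605.0, -70.0], [507.0, -27.0], [494.0, 81.0]]
side box2 0.73 [250. 182.] world [833. -50.] rect [[868.0, -1.0], [912.0, -128.0], [788.0, -80.0], [754.0, 37.0]]
side box2 0.61 [395. 280.] world [287. 234.] rect [[308.0, 282.0], [334.0, 172.0], [269.0, 159.0], [249.0, 269.0]]
side box2 0.57 [209. 253.] world [728. 324.] rect [[821.0, 259.0], [754.0, 220.0], [644.0, 380.0], [703.0, 413.0]]
side stop 0.55 [280. 210.] world [668.  71.] rect [[676.0, 210.0], [774.0, -205.0], [643.0, -139.0], [577.0, 244.0]]
side brush 0.73 [403. 172.] world [ 438. -373.] rect [[520.0, -319.0], [541.0, -396.0], [337.0, -417.0], [325.0, -341.0]]
```

View pics/t1.png

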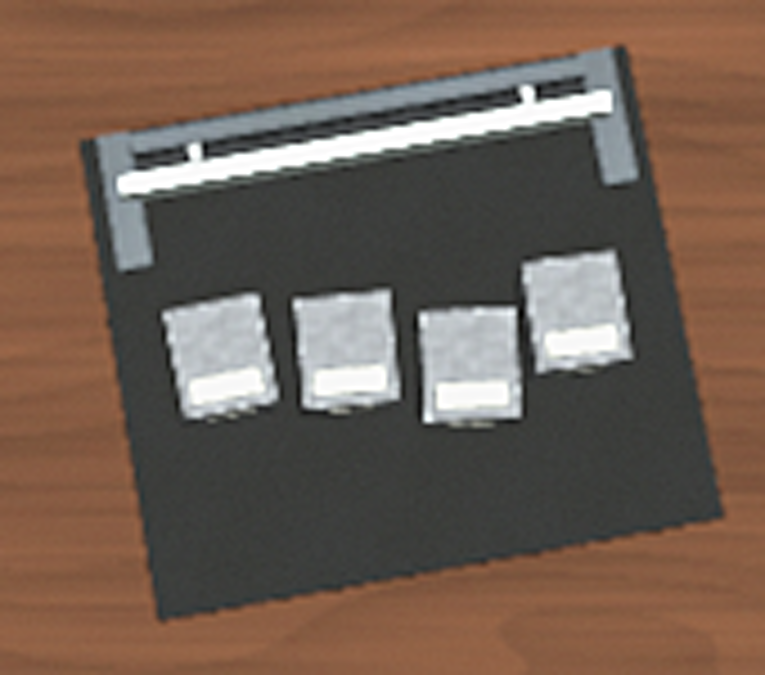

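View pics/t2.png

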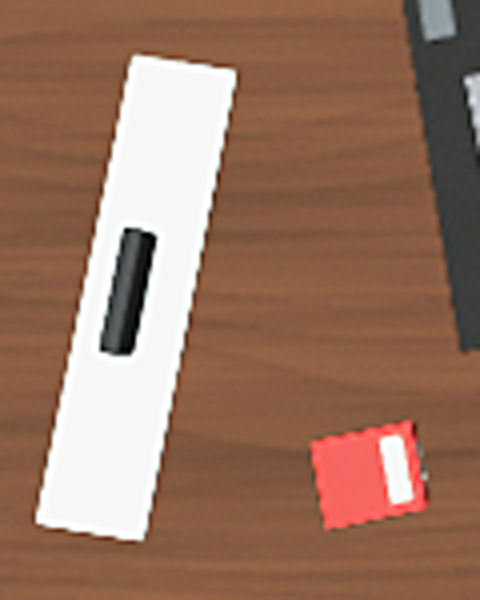

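View pics/s2.png

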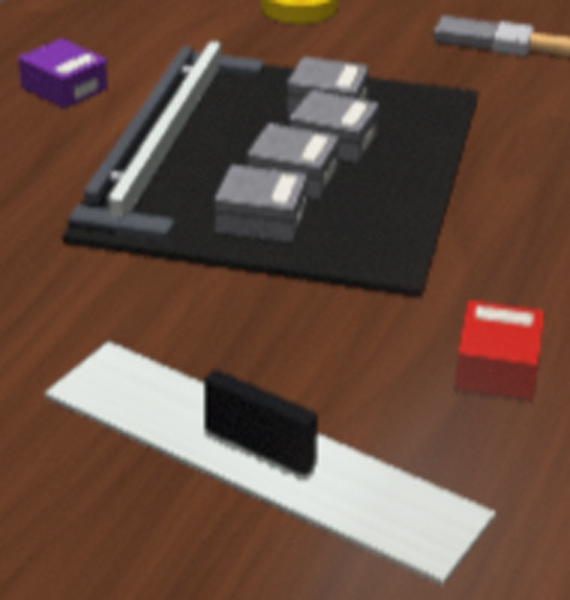

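```bash
cat >> h.py <<'E'
def fit(c,uv,L,z,th0):
    """uv: 4 corners px matching local corners L (n x2) at height z -> x,y,th"""
    W=ray(c,uv,z)[:,:2]
    f=lambda q:(np.c_[np.cos(q[2])*L[:,0]-np.sin(q[2])*L[:,1],np.sin(q[2])*L[:,0]+np.cos(q[2])*L[:,1]]+q[:2]-W).ravel()
    r=least_squares(f,[*W.mean(0),th0]); return r.x,np.abs(r.fun).max()
def rectc(a,b): return np.array([[a,b],[a,-b],[-a,-b],[-a,b]])/2.
E
python3 - <<'E'
from h import *
o=lambda P,x,y,f:np.array(P)/f+[x-.5,y-.5]
c=cam("top");s=cam("side")
print("cam tilt",(c["R"]@[0,0,-1]).round(3))
# corners ordering: +x+y, +x-y, -x-y, -x+y
RT=o([(132,54),(237,70),(147,541),(36,523)],160,180,4)
RS=o([(110,341),(46,392),(443,581),(495,513)],230,160,3) # side: far(+x,-y),(+x,+y),(-x,+y),(-x,-y)
print("ruler top",fit(c,RT,rectc(340,76),6,-.17+.34))
print("ruler side",fit(s,RS[[1,0,3,2]],rectc(340,76),6,-.17))
GT=o([(125,227),(157,235),(133,355),(101,350)],160,180,4)
print("grip top",fit(c,GT,rectc(90,16),56,-.17))
print(ray(c,GT,56)[:,:2].round())
MT=o([(82,140),(626,46),(723,515),(160,620)],240,130,4.5)
print("mat top",fit(c,MT,rectc(320,370),10,-.17))
MS=o([(480,93),(420,294),(66,238)],230,160,3)
print("mat side corners",ray(s,MS,10)[:,:2].round(),"vs top",ray(c,MT,10)[:,:2].round())
BT=o([(117,176),(611,92),(611,113),(120,196)],240,130,4.5)
print("bar top",fit(c,BT,rectc(12,322),40,-.17),ray(c,BT,40)[:,:2].round())
BS=o([(112,194),(213,42),(219,48),(121,200)],230,160,3)
print("bar side",ray(s,BS,40)[:,:2].round())
B=[[(163,313),(262,293),(278,402),(186,418)],[(293,297),(391,290),(400,402),(304,410)],[(419,308),(520,308),(522,420),(424,422)],[(522,263),(617,251),(632,357),(540,372)]]
for b in B:
    print("box",fit(c,o(b,240,130,4.5),rectc(70,60),35,-.17))
print("red",ray(c,o([(310,440),(410,421),(425,508),(328,530)],160,180,4),35).round()[:,:2])
print("cup",ray(c,[[204,145]],90).round())
E
```

```text
cam tilt [ 0.152 -0.012 -0.988]
ruler top (array([ 4.23215098e+02,  3.67093123e+02, -1.64979331e-01]), np.float64(1.9808080199087499))
ruler side (array([ 4.22727864e+02,  3.69537071e+02, -1.75027061e-01]), np.float64(0.5810203355314343))
grip top (array([ 4.21651390e+02,  3.61189619e+02, -1.65888220e-01]), np.float64(4.016306656101335))
[[466. 365.]
 [461. 343.]
 [378. 357.]
 [382. 379.]]
mat top (array([ 5.67801192e+02, -2.05471728e+01,  1.71017532e-01]), np.float64(2.1934760927878187))
mat side corners [[ 439. -223.]
 [ 379.  143.]
 [ 688.  193.]] vs top [[ 693.  187.]
 [ 755. -174.]
 [ 443. -228.]
 [ 379.  134.]]
bar top (array([6.82159993e+02, 7.41718872e-02, 1.65871306e-01]), np.float64(1.6877572775576652)) [[ 662.  160.]
 [ 716. -159.]
 [ 702. -159.]
 [ 649.  158.]]
bar side [[ 663.  154.]
 [ 715. -159.]
 [ 703. -149.]
 [ 651.  159.]]
box (array([5.45152839e+02, 9.28538187e+01, 1.80154947e-01]), np.float64(2.1615220849321872))
box (array([5.48944075e+02, 1.32710175e+01, 7.60068745e-02]), np.float64(1.7595251538068126))
box (array([ 5.38872161e+02, -6.59451453e+01,  9.09274787e-03]), np.float64(2.565327438042317))
box (array([ 5.73129500e+02, -1.34848369e+02,  1.31090995e-01]), np.float64(1.0989244088068801))
red [[318. 237.]
 [331. 168.]
 [271. 157.]
 [257. 224.]]
cup [[719. 328.  90.]]
```

```bash
cat >> h.py <<'E'
def go(x=None,y=None,z=None,a=None,p=None):
    """print shift needed (tool axes, cm; done before turning) and turn to reach TCP x,y,z,jaw angle a"""
    s=sense();M=R.from_rotvec(s["orientation"]).as_matrix();p=s["eef_pos"]
    t=np.array([p[i] if v is None else v for i,v in enumerate((x,y,z))])
    a0=np.arctan2(M[1,0],M[0,0]); 
    print("t",round(s["time"],2),"pos",p.round(1),"a",round(a0,4),"tilt",M[:,2].round(4),"F",s["contact_force"].round(2),"T",s["torque"].round(2),"op",round(s["opening"],1))
    Mid=np.array([[np.cos(a0),np.sin(a0),0],[np.sin(a0),-np.cos(a0),0],[0,0,-1]])
    print("dp cm",((t-p)@Mid/10).round(3))
    if a is not None:
        b=a; T=np.array([[np.cos(b),np.sin(b),0],[np.sin(b),-np.cos(b),0],[0,0,-1]])
        print("turn",R.from_matrix(M.T@T).as_rotvec().round(4))
mat=np.array([567.8,-20.5]);mth=.171
def m2w(x,y,th=mth): return mat+np.array([[np.cos(th),-np.sin(th)],[np.sin(th),np.cos(th)]])@[x,y]
def w2m(P,th=mth): return (np.atleast_2d(P)[:,:2]-mat)@np.array([[np.cos(th),-np.sin(th)],[np.sin(th),np.cos(th)]])
E
python3 - <<'E'
from h import *
go(423,368,230)
o=lambda P,x,y,f:np.array(P)/f+[x-.5,y-.5]
c=cam("top")
print(w2m(ray(c,o([(120,270),(152,265),(605,185),(637,180),(100,140),(612,50)],240,130,4.5),20)).round(1))
s=cam("side")
print(w2m(ray(s,o([(172,232),(262,65),(262,72),(66,215)],230,160,3),20)).round(1))
E
```

```text
t 1.1 pos [ 189.9 -595.4  231.3] a -1.262 tilt [ 0. -0. -1.] F [-0.7   0.47  0.21] T [ 0.01 -0.04  0.01] op 85.5
dp cm [-84.705 -51.484   0.129]
[[  66.6  171.7]
 [  66.2  150.7]
 [  66.3 -149.5]
 [  65.9 -170.8]
 [ 154.3  170.5]
 [ 155.  -172. ]]
[[  63.5  171.3]
 [  67.6 -161.1]
 [  63.6 -145.4]
 [ 162.1  169.2]]
```

Request:
arm_command([
  {"jaw": 8.5, "dp": [-5.3, -3.2, 0], "turn": [0, 0, 0]},
  {"jaw": 8.5, "dp": [-5.3, -3.2, 0], "turn": [0, 0, 0]},
  {"jaw": 8.5, "dp": [-5.3, -3.2, 0], "turn": [0, 0, 0]},
  {"jaw": 8.5, "dp": [-5.3, -3.2, 0], "turn": [0, 0, 0]},
  {"jaw": 8.5, "dp": [-5.3, -3.2, 0], "turn": [0, 0, 0]},
  {"jaw": 8.5, "dp": [-5.3, -3.2, 0], "turn": [0, 0, 0]},
  {"jaw": 8.5, "dp": [-5.3, -3.2, 0], "turn": [0, 0, 0]},
  {"jaw": 8.5, "dp": [-5.3, -3.2, 0], "turn": [0, 0, 0]},
  {"jaw": 8.5, "dp": [-5.3, -3.2, 0], "turn": [0, 0, 0]},
  {"jaw": 8.5, "dp": [-5.3, -3.2, 0], "turn": [0, 0, 0]},
  {"jaw": 8.5, "dp": [-5.3, -3.2, 0], "turn": [0, 0, 0]},
  {"jaw": 8.5, "dp": [-5.3, -3.2, 0], "turn": [0, 0, 0]},
])

```text
time: 2.7
eef_pos: [362.7, 129.6, 231.8]
orientation: [-2.536, 1.852, -0.002]
contact_force: [1.0, -0.7, 0.2]
opening: 84.9
```

```bash
python3 -c "
from h import *
go(423,368,130,1.40)"
```

```text
t 2.7 pos [362.7 129.6 231.8] a -1.2613 tilt [ 1.6e-03  3.0e-04 -1.0e+00] F [ 1.02 -0.66  0.23] T [-0.01  0.01 -0.03] op 84.9
dp cm [-20.876 -13.002  10.178]
turn [-3.0000e-04 -2.2000e-03 -2.6613e+00]
```

Request:
arm_command([
  {"jaw": 8.5, "dp": [-5.2, -3.2, 0], "turn": [0, 0, 0]},
  {"jaw": 8.5, "dp": [-5.2, -3.2, 0], "turn": [0, 0, 0]},
  {"jaw": 8.5, "dp": [-5.2, -3.2, 0], "turn": [0, 0, 0]},
  {"jaw": 8.5, "dp": [-5.2, -3.4, 0], "turn": [0, 0, 0]},
  {"jaw": 8.5, "dp": [0, 0, 0.7], "turn": [0, 0, -0.18]},
  {"jaw": 8.5, "dp": [0, 0, 0.7], "turn": [0, 0, -0.18]},
  {"jaw": 8.5, "dp": [0, 0, 0.7], "turn": [0, 0, -0.18]},
  {"jaw": 8.5, "dp": [0, 0, 0.7], "turn": [0, 0, -0.18]},
  {"jaw": 8.5, "dp": [0, 0, 0.7], "turn": [0, 0, -0.18]},
  {"jaw": 8.5, "dp": [0, 0, 0.7], "turn": [0, 0, -0.18]},
  {"jaw": 8.5, "dp": [0, 0, 0.7], "turn": [0, 0, -0.18]},
  {"jaw": 8.5, "dp": [0, 0, 0.7], "turn": [0, 0, -0.18]},
])

```text
time: 4.2
eef_pos: [423.2, 364.9, 175.1]
orientation: [-3.128, -0.289, -0.0]
contact_force: [-0.4, -0.2, 0.2]
opening: 84.9
```

Request:
arm_command([
  {"jaw": 8.5, "dp": [0, 0, 0.7], "turn": [0, 0, -0.18]},
  {"jaw": 8.5, "dp": [0, 0, 0.7], "turn": [0, 0, -0.18]},
  {"jaw": 8.5, "dp": [0, 0, 0.7], "turn": [0, 0, -0.18]},
  {"jaw": 8.5, "dp": [0, 0, 0.7], "turn": [0, 0, -0.18]},
  {"jaw": 8.5, "dp": [0, 0, 0.7], "turn": [0, 0, -0.18]},
  {"jaw": 8.5, "dp": [0, 0, 0.7], "turn": [0, 0, -0.18]},
  {"jaw": 8.5, "dp": [0, 0, 0.4], "turn": [0, 0, -0.14]},
  {"jaw": 8.5, "dp": [0, 0, 0], "turn": [0, 0, 0]},
  {"jaw": 8.5, "dp": [0, 0, 0], "turn": [0, 0, 0]},
])

```text
time: 5.32
eef_pos: [423.3, 365.0, 129.5]
orientation: [2.408, 2.018, 0.001]
contact_force: [-0.4, 0.5, -0.3]
opening: 85.0
```

```bash
python3 -c "
from h import *
go(423,368,60,1.40)
c=cam('top');crop(c,150,170,300,330,3.7,'t3.png');c=cam('side');crop(c,200,150,420,370,2.7,'s3.png')"
```

```text
t 5.33 pos [423.3 365.  129.5] a 1.395 tilt [ 3.e-04  2.e-04 -1.e+00] F [-0.43  0.49 -0.29] T [ 0.05  0.02 -0.01] op 85.0
dp cm [ 0.295 -0.079  6.95 ]
turn [ 0.0002 -0.0002 -0.005 ]
```

View pics/t3.png

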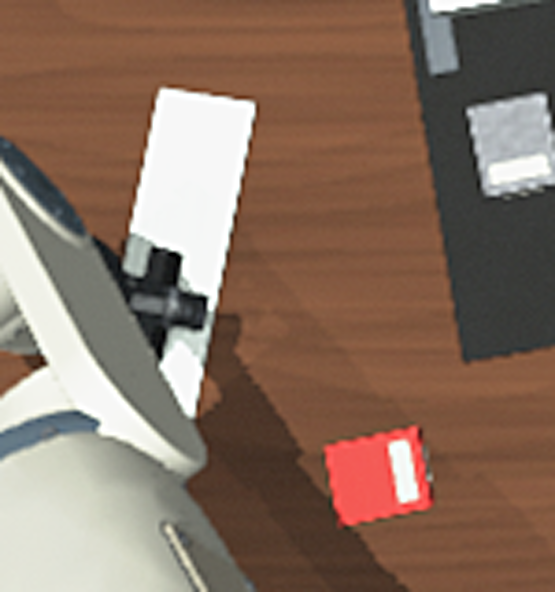

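View pics/s3.png

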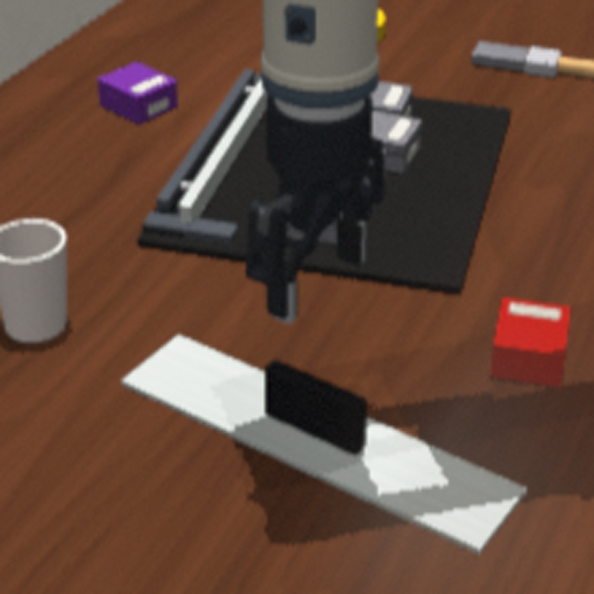

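Request:
arm_command([
  {"jaw": 8.5, "dp": [0.3, -0.1, 3.5], "turn": [0, 0, -0.005]},
  {"jaw": 8.5, "dp": [0, 0, 3.5], "turn": [0, 0, 0]},
  {"jaw": 8.5, "dp": [0, 0, 2.3], "turn": [0, 0, 0]},
  {"jaw": 8.5, "dp": [0, 0, 1.0], "turn": [0, 0, 0]},
  {"jaw": 8.5, "dp": [0, 0, 1.0], "turn": [0, 0, 0]},
  {"jaw": 8.5, "dp": [0, 0, 0], "turn": [0, 0, 0]},
])

```text
time: 6.18
eef_pos: [422.7, 368.0, 16.2]
orientation: [2.4, 2.027, -0.0]
contact_force: [0.9, 0.1, 0.1]
opening: 84.8
```

```bash
python3 -c "
from h import *
go(423,368,17,1.40)
c=cam('side');crop(c,200,200,420,370,3.5,'s4.png')"
```

```text
t 6.17 pos [422.7 368.   16.2] a 1.4027 tilt [-1.e-04 -1.e-04 -1.e+00] F [0.88 0.06 0.12] T [ 0.03  0.04 -0.  ] op 84.8
dp cm [ 0.007  0.032 -0.076]
turn [-0.0001  0.0001  0.0027]
```

View pics/s4.png

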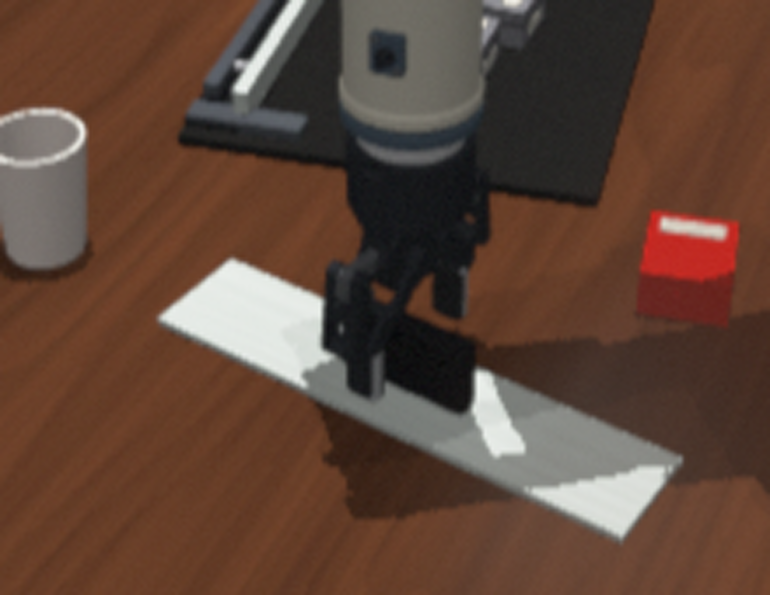

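The side view shows the two pads either side of the black rib (crop about (365,380) and (450,300)). Closing now.

Request:
arm_command([
  {"jaw": 1.2, "dp": [0, 0, 0], "turn": [0, 0, 0]},
  {"jaw": 1.2, "dp": [0, 0, 0], "turn": [0, 0, 0]},
  {"jaw": 1.2, "dp": [0, 0, 0], "turn": [0, 0, 0]},
  {"jaw": 1.2, "dp": [0, 0, 0], "turn": [0, 0, 0]},
  {"jaw": 1.2, "dp": [0, 0, 0], "turn": [0, 0, 0]},
  {"jaw": 1.2, "dp": [0, 0, 0], "turn": [0, 0, 0]},
  {"jaw": 1.2, "dp": [0, 0, 0], "turn": [0, 0, 0]},
  {"jaw": 1.2, "dp": [0, 0, 0], "turn": [0, 0, 0]},
], newtons=80)

```text
time: 7.22
eef_pos: [422.9, 368.3, 16.7]
orientation: [-2.4, -2.027, -0.001]
contact_force: [-1.1, 0.2, 6.2]
opening: 15.2
```

```bash
python3 -c "
from h import *
go()"
```

```text
t 7.22 pos [422.9 368.3  16.7] a 1.403 tilt [ 5.e-04  5.e-04 -1.e+00] F [-1.11  0.24  6.23] T [0.02 0.14 0.04] op 15.2
dp cm [0. 0. 0.]
```

Request:
arm_command([
  {"jaw": 1.2, "dp": [0, 0, -1], "turn": [0, 0, 0]},
  {"jaw": 1.2, "dp": [0, 0, -2], "turn": [0, 0, 0]},
  {"jaw": 1.2, "dp": [0, 0, -2.5], "turn": [0, 0, 0]},
  {"jaw": 1.2, "dp": [0, 0, -2.5], "turn": [0, 0, 0]},
  {"jaw": 1.2, "dp": [0, 0, -2.3], "turn": [0, 0, 0]},
  {"jaw": 1.2, "dp": [0, 0, -1], "turn": [0, 0, 0]},
  {"jaw": 1.2, "dp": [0, 0, 0], "turn": [0, 0, 0]},
  {"jaw": 1.2, "dp": [0, 0, 0], "turn": [0, 0, 0]},
])

```text
time: 8.22
eef_pos: [422.1, 367.5, 128.3]
orientation: [2.4, 2.027, -0.002]
contact_force: [0.0, -0.1, -3.8]
opening: 15.2
```

```bash
python3 -c "
from h import *
t=m2w(-145,0);print(t)
go(*t,130,.171)
c=cam('top');crop(c,150,150,410,330,3,'t5.png');c=cam('side');crop(c,200,200,420,370,3.5,'s5.png')"
```

```text
[424.91481169 -45.17433812]
t 8.22 pos [422.1 367.5 128.3] a 1.403 tilt [-0.0012 -0.001  -1.    ] F [ 0.03 -0.09 -3.77] T [-0.03 -0.02  0.05] op 15.2
dp cm [-40.64    7.166  -0.165]
turn [-1.000e-04  1.700e-03  1.232e+00]
```

View pics/s5.png

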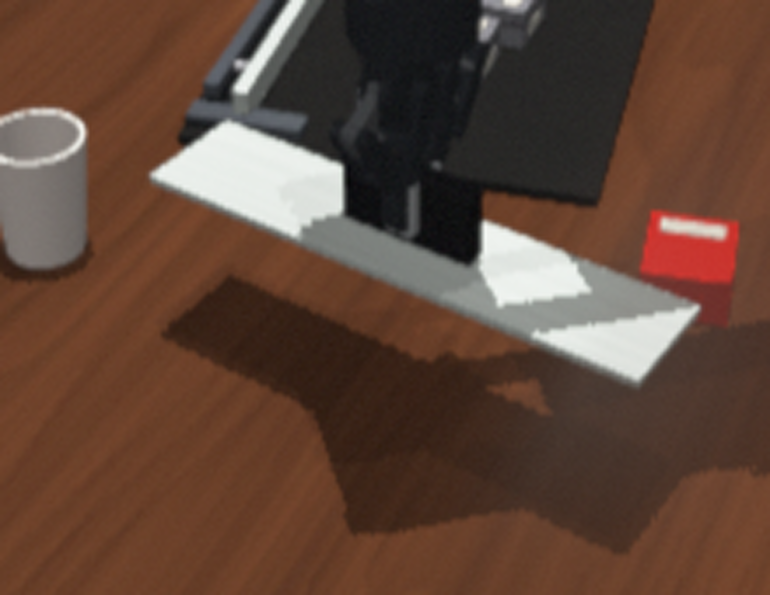

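Request:
arm_command([
  {"jaw": 1.2, "dp": [-5.1, 0.9, 0], "turn": [0, 0, 0]},
  {"jaw": 1.2, "dp": [-5.1, 0.9, 0], "turn": [0, 0, 0]},
  {"jaw": 1.2, "dp": [-5.1, 0.9, 0], "turn": [0, 0, 0]},
  {"jaw": 1.2, "dp": [-5.1, 0.9, 0], "turn": [0, 0, 0]},
  {"jaw": 1.2, "dp": [-5.1, 0.9, 0], "turn": [0, 0, 0]},
  {"jaw": 1.2, "dp": [-5.1, 0.9, 0], "turn": [0, 0, 0]},
  {"jaw": 1.2, "dp": [-5.1, 0.9, 0], "turn": [0, 0, 0]},
  {"jaw": 1.2, "dp": [-5.1, 0.9, 0], "turn": [0, 0, 0]},
  {"jaw": 1.2, "dp": [0, 0, 0], "turn": [0, 0, 0.176]},
  {"jaw": 1.2, "dp": [0, 0, 0], "turn": [0, 0, 0.176]},
  {"jaw": 1.2, "dp": [0, 0, 0], "turn": [0, 0, 0.176]},
  {"jaw": 1.2, "dp": [0, 0, 0], "turn": [0, 0, 0.176]},
])

```text
time: 9.82
eef_pos: [425.2, -46.4, 128.8]
orientation: [-2.955, -1.067, 0.001]
contact_force: [0.2, 0.8, -3.1]
opening: 15.3
```

Request:
arm_command([
  {"jaw": 1.2, "dp": [0, 0, 0], "turn": [0, 0, 0.176]},
  {"jaw": 1.2, "dp": [0, 0, 0], "turn": [0, 0, 0.176]},
  {"jaw": 1.2, "dp": [0, 0, 0], "turn": [0, 0, 0.176]},
  {"jaw": 1.2, "dp": [0, 0, 0], "turn": [0, 0, 0]},
  {"jaw": 1.2, "dp": [0, 0, 0], "turn": [0, 0, 0]},
])

```text
time: 10.45
eef_pos: [425.4, -46.3, 129.1]
orientation: [-3.13, -0.274, 0.001]
contact_force: [0.3, -0.5, -3.7]
opening: 15.4
```

```bash
python3 -c "
from h import *
t=m2w(-145,0)
go(*t,45,.171)
c=cam('top');crop(c,220,130,420,330,3,'t6.png');c=cam('side');crop(c,230,130,450,330,3,'s6.png')"
```

```text
t 10.45 pos [425.4 -46.3 129.1] a 0.1749 tilt [-5.e-04  0.e+00 -1.e+00] F [ 0.27 -0.48 -3.75] T [0.04 0.03 0.01] op 15.4
dp cm [-0.025 -0.12   8.406]
turn [-0.0001  0.0004  0.0039]
```

View pics/s6.png

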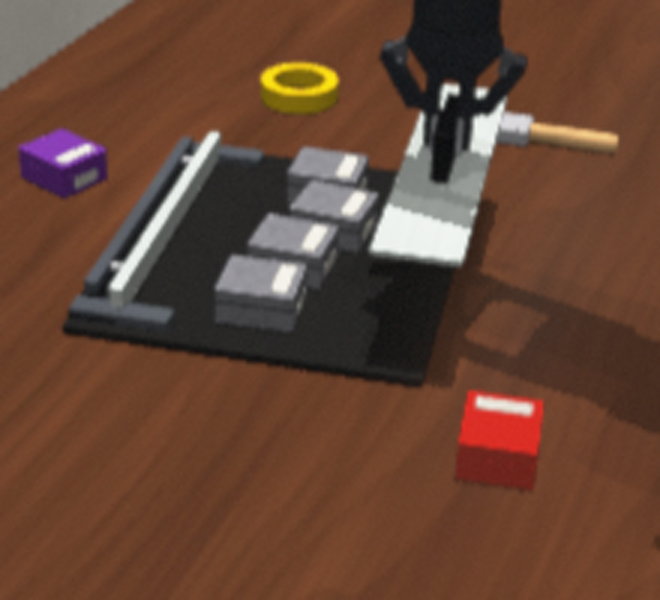

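View pics/t6.png

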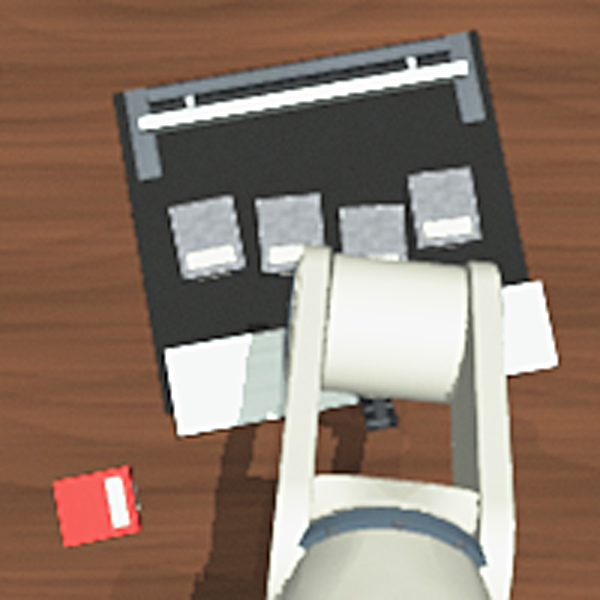

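```bash
python3 -c "
from h import *
o=lambda P,x,y,f:np.array(P)/f+[x-.5,y-.5]
c=cam('top')
P=o([(165,347),(545,281),(558,368),(178,437)],220,130,3)
for z in (110,114,118,122,126):
    q,e=fit(c,P,rectc(76,340),z,.17);print(z,q.round(3),w2m(q[:2]).round(1),e.round(2),np.linalg.norm(np.diff(ray(c,P,z)[:2,:2],axis=0)).round(1))
# bar refined: threshold bright row-wise edges
im=c['color'].astype(int);print(im[150:175,300].tolist()[:0])
pts=[]
for u in range(272,374,2):
    col=im[140:185,u].min(axis=1); 
    v=np.where(col>170)[0]
    if len(v):
        b=v.max(); # lower edge subpixel at 130
        x0,x1=col[b],col[b+1]; pts.append((u,140+b+(x0-130)/(x0-x1+1e-9)))
pts=np.array(pts);W=ray(c,pts,40);k=np.polyfit(W[:,1],W[:,0],1);r=W[:,0]-np.polyval(k,W[:,1]);
print('bar angle',np.arctan(-k[0]),r.std(),w2m(W)[:,0].round(1)[::6])
pts=[]
for u in [*range(278,315,2),*range(388,401,1)]:
    col=im[210:290,u].min(axis=1); v=np.where(col>200)[0]
    if len(v):
        b=v.min();x0,x1=col[b-1],col[b]
        pts.append((u,210+b-(x1-130)/(x1-x0+1e-9)))
pts=np.array(pts);W=ray(c,pts,118);k=np.polyfit(W[:,1],W[:,0],1);r=W[:,0]-np.polyval(k,W[:,1]);print('ruler front angle',np.arctan(-k[0]),r.std(),w2m(W)[:,0].round(1))
# mat front edge angle
"

```

```text
110 [ 4.25368e+02 -4.87000e+01  1.65000e-01] [[-145.2   -3.6]] 4.1 346.1
114 [ 4.2516e+02 -4.8470e+01  1.6500e-01] [[-145.3   -3.3]] 3.57 345.0
118 [ 4.24952e+02 -4.82410e+01  1.65000e-01] [[-145.5   -3. ]] 3.03 343.9
122 [ 4.24744e+02 -4.80120e+01  1.65000e-01] [[-145.7   -2.8]] 2.5 342.8
126 [ 4.24536e+02 -4.77820e+01  1.65000e-01] [[-145.8   -2.5]] 2.0 341.7
[]
bar angle 0.17132765828848248 0.6388869727788217 [108.4 108.5 109.9 109.8 110.  109.9 109.6 109.3 108.9]
ruler front angle -0.023753249983108304 30.800434089065327 [-106.5 -105.9  -21.   -22.6  -21.5  -21.8  -20.8  -20.2  -21.9  -20.6
  -29.2 -106.4 -105.9 -107.7 -103.5 -106.3  -28.6  -31.3  -31.5 -105.6
 -105.1 -105.4 -105.9 -106.  -105.9 -105.5 -105.4 -105.7 -106.  -106.
 -105.7 -105.8]
```

Request:
arm_command([
  {"jaw": 1.2, "dp": [0, -0.2, 2], "turn": [0, 0, 0.002]},
  {"jaw": 1.2, "dp": [0, 0, 3], "turn": [0, 0, 0]},
  {"jaw": 1.2, "dp": [0, 0, 2.4], "turn": [0, 0, 0]},
  {"jaw": 1.2, "dp": [0, 0, 1.3], "turn": [0, 0, 0]},
  {"jaw": 1.2, "dp": [0, 0, 0.7], "turn": [0, 0, 0]},
  {"jaw": 1.2, "dp": [0, 0, 0], "turn": [0, 0, 0]},
  {"jaw": 1.2, "dp": [0, 0, 0], "turn": [0, 0, 0]},
])

```text
time: 11.48
eef_pos: [425.7, -44.4, 35.9]
orientation: [3.13, 0.265, 0.002]
contact_force: [-0.4, -1.1, -3.3]
opening: 15.0
```

```bash
python3 -c "
from h import *
t=m2w(-0,0)
go(*t,35,.172)
print(w2m(sense()['eef_pos']))
c=cam('side');crop(c,230,130,450,330,3.6,'s7.png')"
```

```text
t 11.47 pos [425.7 -44.4  35.9] a 0.1692 tilt [ 1.1e-03 -1.0e-04 -1.0e+00] F [-0.4  -1.05 -3.32] T [0.   0.   0.01] op 15.0
dp cm [14.409  0.035  0.087]
turn [ 0.0003 -0.001  -0.0028]
[[-144.09273869    0.61620371]]
```

View pics/s7.png

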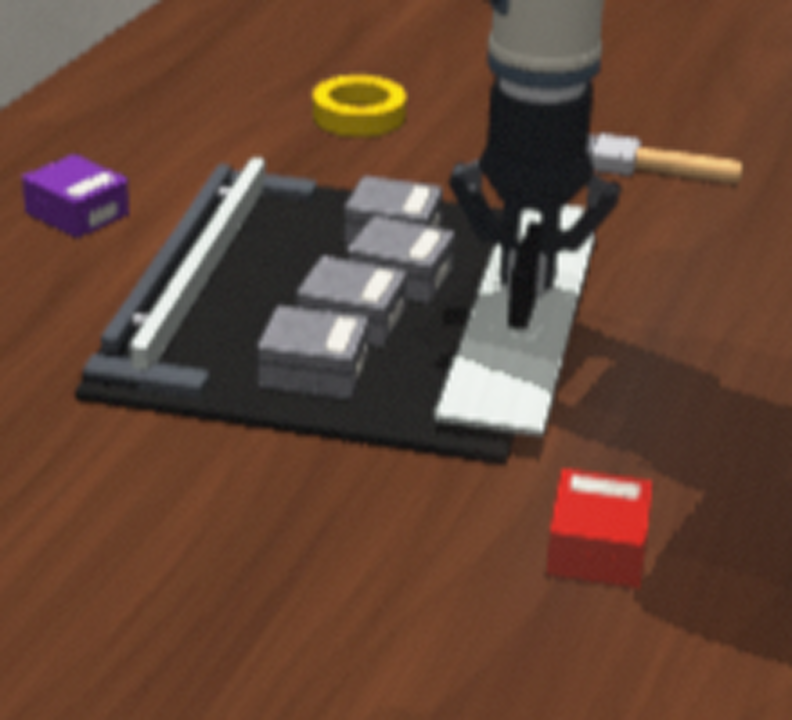

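Request:
arm_command([
  {"jaw": 1.2, "dp": [0.6, 0, 0], "turn": [0, 0, 0]},
  {"jaw": 1.2, "dp": [0.6, 0, 0], "turn": [0, 0, 0]},
  {"jaw": 1.2, "dp": [0.6, 0, 0], "turn": [0, 0, 0]},
  {"jaw": 1.2, "dp": [0.5, 0, 0], "turn": [0, 0, 0]},
  {"jaw": 1.2, "dp": [0.5, 0, 0], "turn": [0, 0, 0]},
  {"jaw": 1.2, "dp": [0.5, 0, 0], "turn": [0, 0, 0]},
  {"jaw": 1.2, "dp": [0.5, 0, 0], "turn": [0, 0, 0]},
  {"jaw": 1.2, "dp": [0.5, 0, 0], "turn": [0, 0, 0]},
  {"jaw": 1.2, "dp": [0.5, 0, 0], "turn": [0, 0, 0]},
  {"jaw": 1.2, "dp": [0.5, 0, 0], "turn": [0, 0, 0]},
  {"jaw": 1.2, "dp": [0.5, 0, 0], "turn": [0, 0, 0]},
  {"jaw": 1.2, "dp": [0.5, 0, 0], "turn": [0, 0, 0]},
])

```text
time: 13.02
eef_pos: [487.0, -33.7, 35.2]
orientation: [-3.13, -0.265, 0.002]
contact_force: [-2.3, -0.5, -2.3]
opening: 15.0
```

```bash
python3 -c "
from h import *
t=m2w(-0,0)
go(*t,35,.172)
print(w2m(sense()['eef_pos']))
c=cam('side');crop(c,230,130,450,330,3.6,'s8.png')"
```

```text
t 13.03 pos [487.  -33.7  35.2] a 0.1689 tilt [-0.0011  0.     -1.    ] F [-2.26 -0.45 -2.29] T [-0.18  0.33 -0.15] op 15.0
dp cm [8.185 0.054 0.018]
turn [-0.0002  0.0011 -0.0031]
[[-81.84726693   0.71524083]]
```

View pics/s8.png

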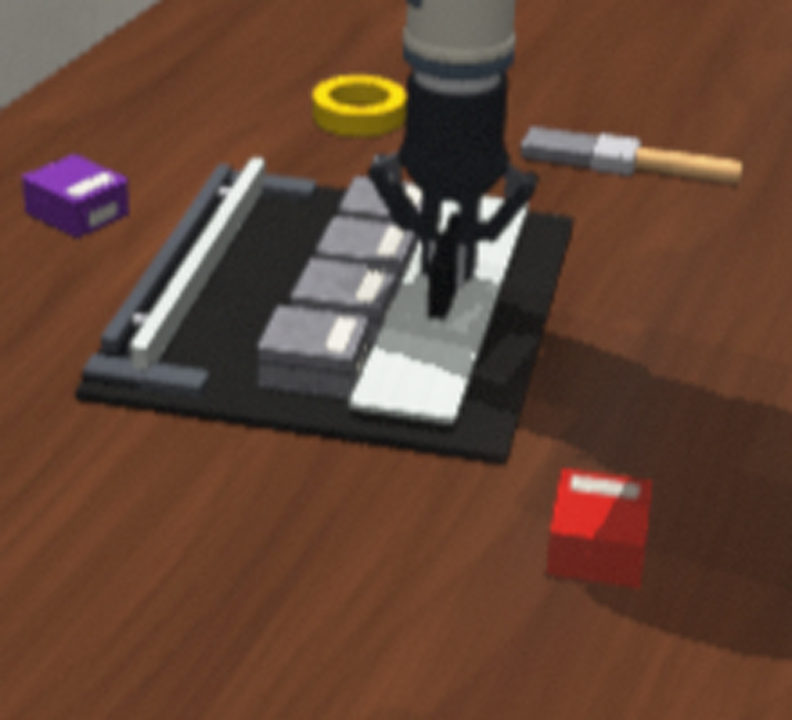

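Request:
arm_command([
  {"jaw": 1.2, "dp": [0.5, 0, 0], "turn": [0, 0, -0.002]},
  {"jaw": 1.2, "dp": [0.5, 0, 0], "turn": [0, 0, 0]},
  {"jaw": 1.2, "dp": [0.5, 0, 0], "turn": [0, 0, 0]},
  {"jaw": 1.2, "dp": [0.5, 0, 0], "turn": [0, 0, 0]},
  {"jaw": 1.2, "dp": [0.5, 0, 0], "turn": [0, 0, 0]},
  {"jaw": 1.2, "dp": [0.5, 0, 0], "turn": [0, 0, 0]},
  {"jaw": 1.2, "dp": [0.5, 0, 0], "turn": [0, 0, 0]},
  {"jaw": 1.2, "dp": [0.5, 0, 0], "turn": [0, 0, 0]},
  {"jaw": 1.2, "dp": [0.5, 0, 0], "turn": [0, 0, 0]},
  {"jaw": 1.2, "dp": [0.5, 0, 0], "turn": [0, 0, 0]},
  {"jaw": 1.2, "dp": [0.5, 0, 0], "turn": [0, 0, 0]},
  {"jaw": 1.2, "dp": [0.5, 0, 0], "turn": [0, 0, 0]},
])

```text
time: 14.58
eef_pos: [546.7, -23.5, 35.3]
orientation: [-3.13, -0.268, 0.0]
contact_force: [-1.5, -0.5, -3.7]
opening: 15.1
```

```bash
python3 -c "
from h import *
t=m2w(-0,0)
go(*t,35,.172)
print(w2m(sense()['eef_pos']))
c=cam('side');crop(c,230,130,450,330,3.6,'s9.png');c=cam('top');crop(c,240,130,410,280,4.5,'t9.png')"
```

```text
t 14.57 pos [546.7 -23.5  35.3] a 0.171 tilt [-1.e-04  0.e+00 -1.e+00] F [-1.51 -0.5  -3.74] T [-0.03  0.37  0.06] op 15.1
dp cm [2.131 0.066 0.029]
turn [-0.      0.0001 -0.001 ]
[[-21.31158998   0.66261471]]
```

View pics/s9.png

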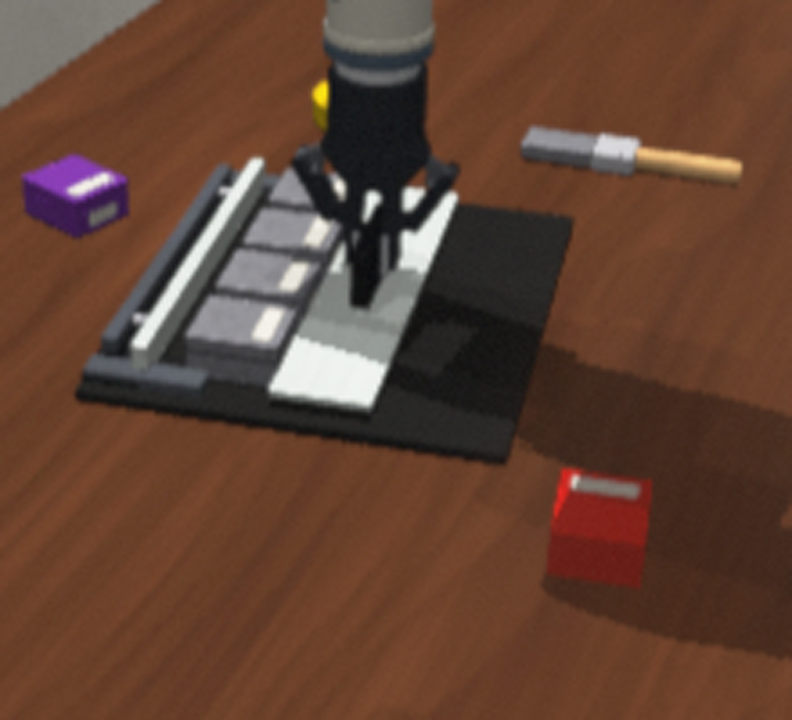

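View pics/t9.png

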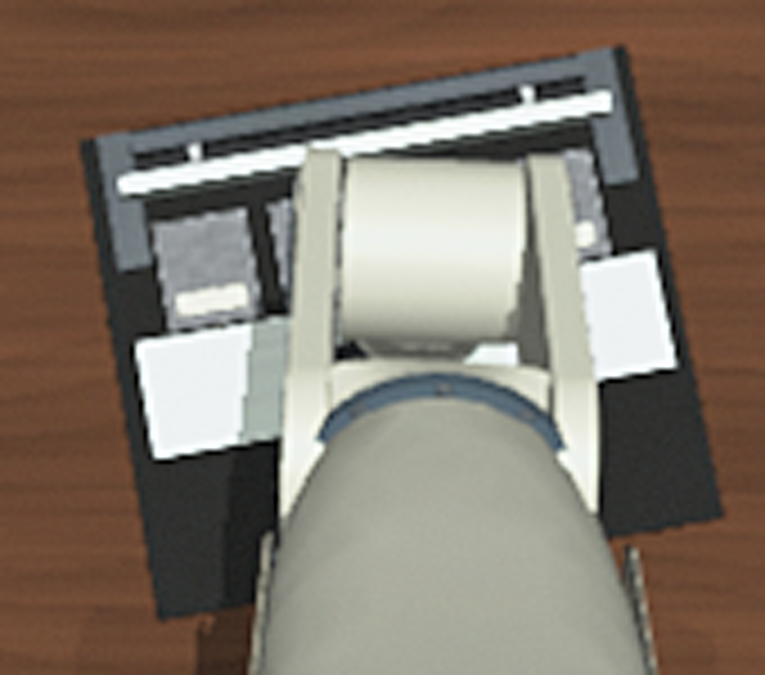

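Request:
arm_command([
  {"jaw": 1.2, "dp": [0.3, 0, 0], "turn": [0, 0, 0]},
  {"jaw": 1.2, "dp": [0.3, 0, 0], "turn": [0, 0, 0]},
  {"jaw": 1.2, "dp": [0.3, 0, 0], "turn": [0, 0, 0]},
  {"jaw": 1.2, "dp": [0.2, 0, 0], "turn": [0, 0, 0]},
  {"jaw": 1.2, "dp": [0.2, 0, 0], "turn": [0, 0, 0]},
  {"jaw": 1.2, "dp": [0.1, 0, 0], "turn": [0, 0, 0]},
  {"jaw": 1.2, "dp": [0.1, 0, 0], "turn": [0, 0, 0]},
  {"jaw": 1.2, "dp": [0.1, 0, 0], "turn": [0, 0, 0]},
  {"jaw": 1.2, "dp": [0, 0, 0], "turn": [0, 0, 0]},
])

```text
time: 15.8
eef_pos: [562.5, -20.9, 35.4]
orientation: [3.13, 0.268, 0.001]
contact_force: [-0.5, -3.3, -3.6]
opening: 14.9
```

```bash
python3 -c "
from h import *
go(*m2w(0,0),35,.172)
print(w2m(sense()['eef_pos']))
c=cam('side');crop(c,230,130,370,250,5.5,'s10.png')"
```

```text
t 15.8 pos [562.5 -20.9  35.4] a 0.1711 tilt [ 6.e-04 -1.e-04 -1.e+00] F [-0.5  -3.33 -3.56] T [-0.07  0.11 -0.08] op 14.9
dp cm [0.53  0.054 0.037]
turn [ 0.0002 -0.0005 -0.0009]
[[-5.29635608  0.54005931]]
```

View pics/s10.png

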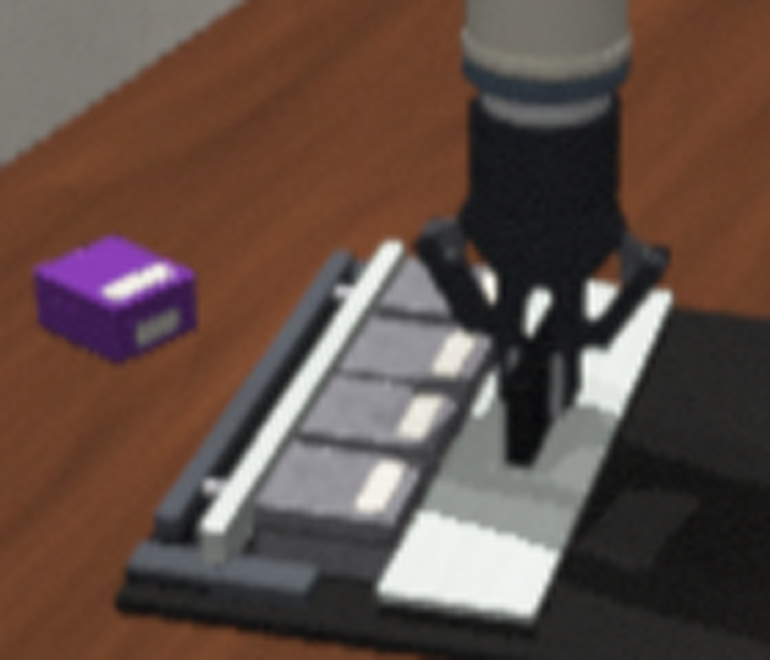

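Request:
arm_command([
  {"jaw": 1.2, "dp": [0.1, 0, 0], "turn": [0, 0, 0]},
  {"jaw": 1.2, "dp": [0.1, 0, 0], "turn": [0, 0, 0]},
  {"jaw": 1.2, "dp": [0.1, 0, 0], "turn": [0, 0, 0]},
])

```text
time: 16.23
eef_pos: [565.1, -20.3, 35.2]
orientation: [-3.13, -0.268, 0.0]
contact_force: [-2.4, -4.0, -4.3]
opening: 15.0
```

```bash
cat > f.py <<'E'
from h import *
go(*m2w(0,0),35,.172)
s=sense();print(w2m(s['eef_pos']),"push F",-s['contact_force'][:2]@[np.cos(mth),np.sin(mth)],"lat",s['contact_force'][:2]@[-np.sin(mth),np.cos(mth)])
E
python3 f.py
```

```text
t 16.23 pos [565.1 -20.3  35.2] a 0.171 tilt [-3.e-04  0.e+00 -1.e+00] F [-2.42 -4.04 -4.27] T [-2.09  0.12 -0.11] op 15.0
dp cm [0.267 0.067 0.022]
turn [-0.0001  0.0003 -0.001 ]
[[-2.66909961  0.66797371]] push F 3.0672762830951843 lat -3.567685533382318
```

Request:
arm_command([
  {"jaw": 1.2, "dp": [0.1, 0, 0], "turn": [0, 0, 0]},
])

```text
time: 16.35
eef_pos: [566.1, -20.1, 35.2]
orientation: [-3.13, -0.268, 0.0]
contact_force: [-1.7, -4.2, -3.6]
opening: 15.1
```

Request:
arm_command([
  {"jaw": 1.2, "dp": [0.1, 0, 0], "turn": [0, 0, 0]},
])

```text
time: 16.48
eef_pos: [567.1, -20.0, 35.3]
orientation: [3.13, 0.268, -0.0]
contact_force: [-1.5, -4.5, -2.7]
opening: 15.3
```

```bash
python3 f.py
```

```text
t 16.48 pos [567.1 -20.   35.3] a 0.171 tilt [-1.e-04 -0.e+00 -1.e+00] F [-1.49 -4.53 -2.66] T [-1.45  0.18 -0.06] op 15.3
dp cm [0.057 0.063 0.026]
turn [ 0.      0.0001 -0.001 ]
[[-0.57454558  0.63170841]] push F 2.2425955214414595 lat -4.207937282056527
```

```bash
python3 -c "
from h import *
c=cam('side');crop(c,100,0,500,300,2,'s11.png');c=cam('side');crop(c,230,130,370,250,5.5,'s11b.png');c=cam('top');cv2.imwrite('pics/t11.png',c['color'][...,::-1])"; python3 f.py
```

```text
t 16.62 pos [567.5 -20.   35.4] a 0.1711 tilt [ 7.e-04 -0.e+00 -1.e+00] F [-1.71  4.49 -4.69] T [1.73 0.44 0.06] op 15.3
dp cm [0.025 0.058 0.038]
turn [ 0.0001 -0.0006 -0.0009]
[[-0.24712434  0.58265369]] push F 0.9247881433539281 lat 4.717129554444359
```

View pics/s11.png

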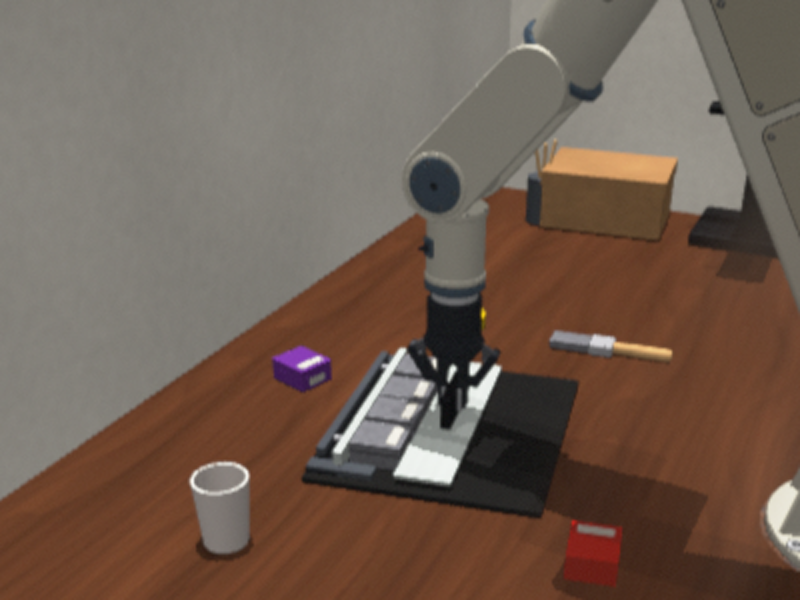

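View pics/s11b.png

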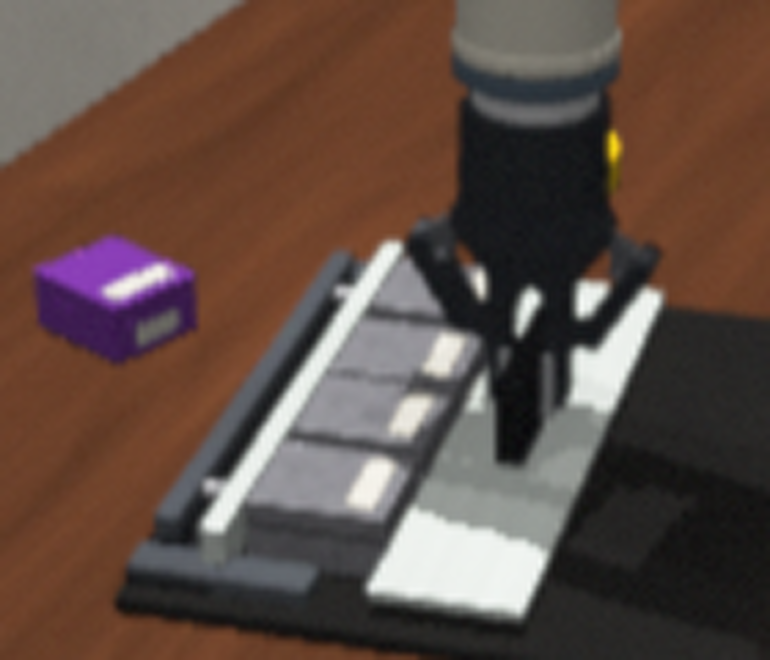

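View pics/t11.png

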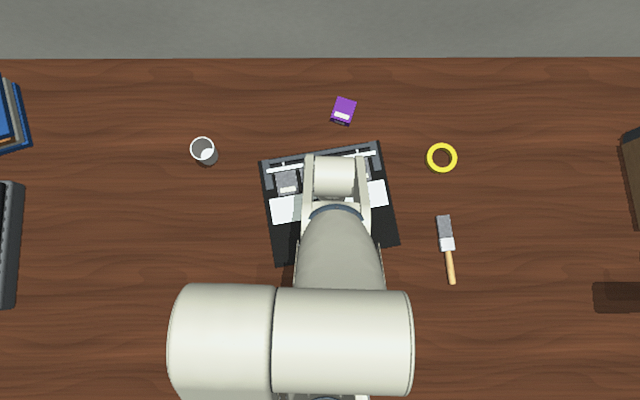

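Request:
arm_command([
  {"jaw": 1.2, "dp": [0, 0, 0], "turn": [0, 0, 0]},
  {"jaw": 1.2, "dp": [0, 0, 0], "turn": [0, 0, 0]},
])

```text
time: 16.88
eef_pos: [567.4, -20.0, 35.4]
orientation: [3.13, 0.268, 0.001]
contact_force: [-0.1, -1.4, -3.7]
opening: 15.1
```

Request:
arm_command([
  {"jaw": 1.2, "dp": [0, 0, 0], "turn": [0, 0, 0]},
])

```text
time: 17.0
eef_pos: [567.4, -19.9, 35.4]
orientation: [-3.13, -0.268, -0.001]
contact_force: [-0.6, 3.2, -2.0]
opening: 15.2
```

Request:
arm_command([
  {"jaw": 1.2, "dp": [0, 0, 0], "turn": [0, 0, 0]},
])

```text
time: 17.12
eef_pos: [567.4, -20.0, 35.4]
orientation: [3.13, 0.268, 0.001]
contact_force: [0.3, -4.2, -2.3]
opening: 15.0
```

```bash
python3 f.py
```

```text
t 17.12 pos [567.4 -20.   35.4] a 0.1711 tilt [ 5.e-04 -0.e+00 -1.e+00] F [ 0.33 -4.25 -2.33] T [-0.62 -0.12 -0.03] op 15.0
dp cm [0.035 0.061 0.038]
turn [ 0.0001 -0.0005 -0.0009]
[[-0.3469718   0.60655023]] push F 0.39625610926428534 lat -4.242593107498848
```

Request:
arm_command([
  {"jaw": 1.2, "dp": [0.1, 0, 0], "turn": [0, 0, 0]},
  {"jaw": 1.2, "dp": [0.05, 0, 0], "turn": [0, 0, 0]},
])

```text
time: 17.38
eef_pos: [568.1, -19.8, 35.1]
orientation: [-3.13, -0.268, 0.002]
contact_force: [-2.0, 3.8, -3.9]
opening: 15.4
```

Request:
arm_command([
  {"jaw": 1.2, "dp": [0.05, 0, 0], "turn": [0, 0, 0]},
])

```text
time: 17.5
eef_pos: [568.7, -19.6, 35.1]
orientation: [-3.13, -0.268, 0.001]
contact_force: [-2.9, 3.1, -3.3]
opening: 15.2
```

```bash
python3 f.py
```

```text
t 17.5 pos [568.7 -19.6  35.1] a 0.1709 tilt [-8.e-04  1.e-04 -1.e+00] F [-2.94  3.14 -3.29] T [0.06 0.47 0.03] op 15.2
dp cm [-0.103  0.069  0.013]
turn [-0.0002  0.0008 -0.0011]
[[1.03171884 0.69132049]] push F 2.3649797143220472 lat 3.597409072733677
```

Request:
arm_command([
  {"jaw": 1.2, "dp": [0.05, 0, 0], "turn": [0, 0, 0]},
])

```text
time: 17.62
eef_pos: [569.3, -19.5, 35.2]
orientation: [-3.13, -0.268, 0.001]
contact_force: [-0.9, -0.2, -4.7]
opening: 15.0
```

Request:
arm_command([
  {"jaw": 1.2, "dp": [0, 0, 0], "turn": [0, 0, 0]},
])

```text
time: 17.75
eef_pos: [569.7, -19.5, 35.3]
orientation: [-3.13, -0.268, -0.0]
contact_force: [-0.7, -4.9, -4.0]
opening: 14.8
```

```bash
python3 f.py; python3 -c "
from h import *
c=cam('side');crop(c,230,130,370,250,5.5,'s12.png')"
```

```text
t 17.75 pos [569.7 -19.5  35.3] a 0.1709 tilt [ 1.e-04  0.e+00 -1.e+00] F [-0.68 -4.88 -4.02] T [-2.19 -0.05 -0.14] op 14.8
dp cm [-0.199  0.062  0.028]
turn [-0.     -0.0001 -0.0011]
[[1.99087889 0.62344674]] push F 1.5051684579729123 lat -4.694623484438793
```

View pics/s12.png

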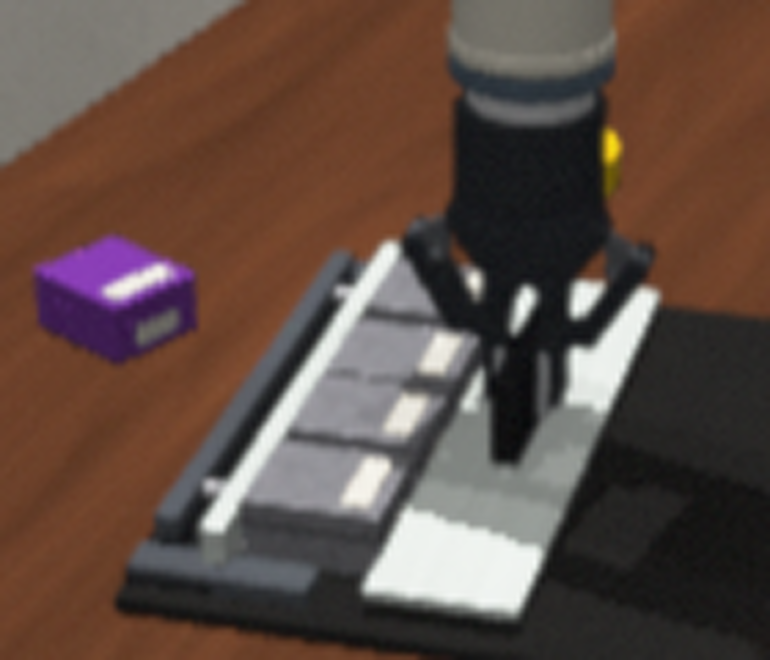

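Request:
arm_command([
  {"jaw": 1.2, "dp": [0.05, 0, 0], "turn": [0, 0, 0]},
  {"jaw": 1.2, "dp": [0.05, 0, 0], "turn": [0, 0, 0]},
])

```text
time: 18.05
eef_pos: [570.5, -19.4, 35.3]
orientation: [-3.13, -0.268, 0.0]
contact_force: [-1.7, 0.6, -4.0]
opening: 15.1
```

Request:
arm_command([
  {"jaw": 1.2, "dp": [0.05, 0, 0], "turn": [0, 0, 0]},
  {"jaw": 1.2, "dp": [0.05, 0, 0], "turn": [0, 0, 0]},
])

```text
time: 18.3
eef_pos: [571.3, -19.2, 35.2]
orientation: [-3.13, -0.268, 0.001]
contact_force: [-2.6, -3.2, -4.4]
opening: 15.0
```

Request:
arm_command([
  {"jaw": 1.2, "dp": [0.05, 0, 0], "turn": [0, 0, 0]},
])

```text
time: 18.42
eef_pos: [571.6, -19.1, 35.2]
orientation: [-3.13, -0.268, 0.001]
contact_force: [-4.0, -0.9, -4.9]
opening: 15.2
```

Request:
arm_command([
  {"jaw": 1.2, "dp": [0, 0, 0], "turn": [0, 0, 0]},
])

```text
time: 18.55
eef_pos: [571.7, -19.1, 35.1]
orientation: [-3.13, -0.268, 0.001]
contact_force: [-4.5, 2.2, -3.5]
opening: 15.1
```

```bash
python3 f.py
```

```text
t 18.55 pos [571.7 -19.1  35.1] a 0.1709 tilt [-7.e-04  1.e-04 -1.e+00] F [-4.49  2.2  -3.55] T [0.53 0.71 0.05] op 15.1
dp cm [-0.405  0.069  0.014]
turn [-0.0002  0.0007 -0.0011]
[[4.04800913 0.68551881]] push F 4.052138726255438 lat 2.936384958502708
```

Request:
arm_command([
  {"jaw": 1.2, "dp": [0.05, 0, 0], "turn": [0, 0, 0]},
  {"jaw": 1.2, "dp": [0, 0, 0], "turn": [0, 0, 0]},
])

```text
time: 18.8
eef_pos: [572.0, -19.1, 35.1]
orientation: [-3.13, -0.268, 0.002]
contact_force: [-4.5, -0.4, -4.2]
opening: 15.5
```

Request:
arm_command([
  {"jaw": 1.2, "dp": [0.05, 0, 0], "turn": [0, 0, 0]},
])

```text
time: 18.92
eef_pos: [572.2, -19.0, 35.0]
orientation: [-3.13, -0.268, 0.003]
contact_force: [-6.0, -5.3, -2.7]
opening: 15.2
```

Request:
arm_command([
  {"jaw": 1.2, "dp": [0, 0, 0], "turn": [0, 0, 0]},
])

```text
time: 19.05
eef_pos: [572.2, -19.0, 35.0]
orientation: [-3.13, -0.268, 0.003]
contact_force: [-6.2, 2.2, -4.8]
opening: 15.0
```

```bash
python3 f.py;python3 -c "
from h import *
c=cam('side');crop(c,230,130,370,250,5.5,'s13.png');c=cam('top');crop(c,240,130,410,280,4.5,'t13.png')"
```

```text
t 19.05 pos [572.2 -19.   35. ] a 0.1711 tilt [-0.0017 -0.     -1.    ] F [-6.24  2.19 -4.75] T [1.46 1.31 0.11] op 15.0
dp cm [-0.457  0.076  0.001]
turn [-0.0003  0.0017 -0.0009]
[[4.57058199 0.76129586]] push F 5.77712671230192 lat 3.220435961603198
```

View pics/s13.png

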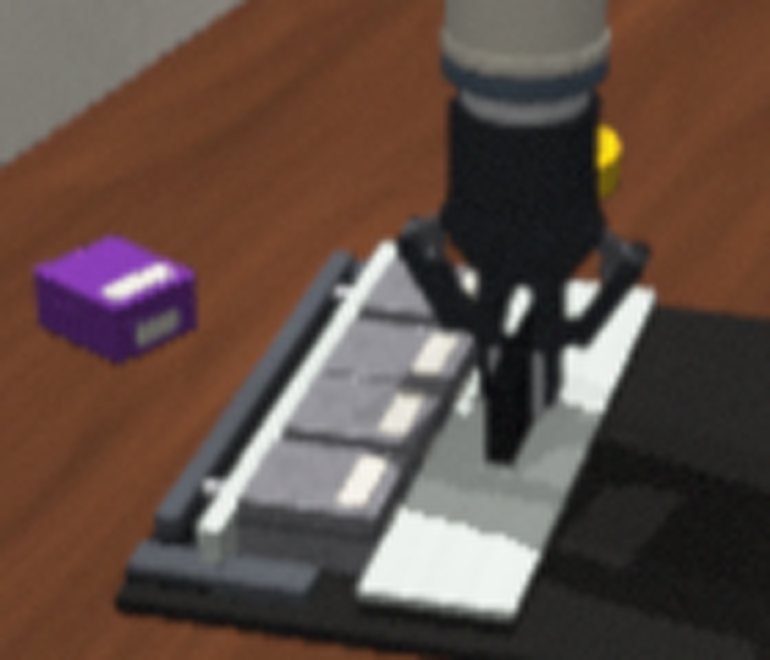

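View pics/t13.png

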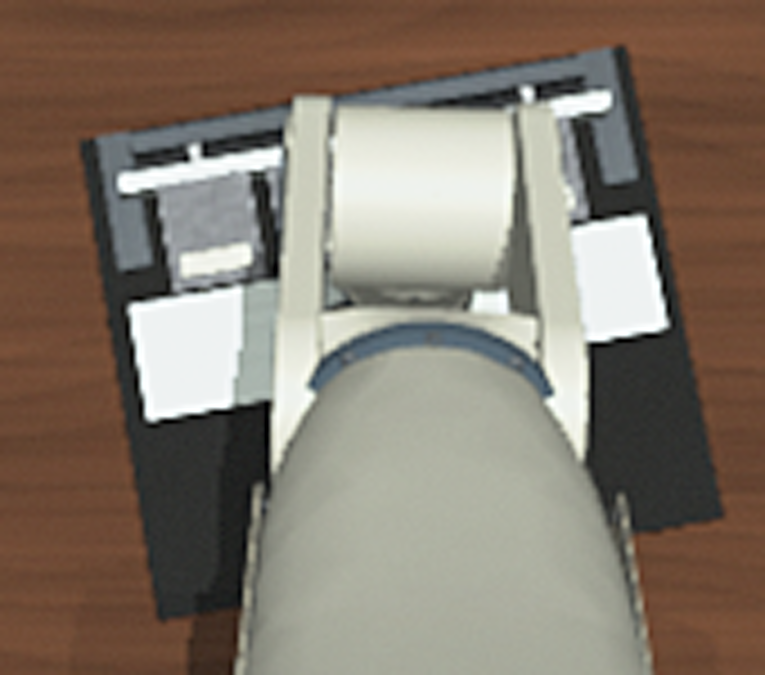

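Request:
arm_command([
  {"jaw": 1.2, "dp": [0.05, 0, 0], "turn": [0, 0, 0]},
  {"jaw": 1.2, "dp": [0, 0, 0], "turn": [0, 0, 0]},
])

```text
time: 19.4
eef_pos: [572.3, -18.9, 34.9]
orientation: [-3.13, -0.268, 0.004]
contact_force: [-6.5, -0.7, -4.2]
opening: 15.2
```

Request:
arm_command([
  {"jaw": 1.2, "dp": [0.05, 0, 0], "turn": [0, 0, 0]},
  {"jaw": 1.2, "dp": [0, 0, 0], "turn": [0, 0, 0]},
])

```text
time: 19.65
eef_pos: [572.3, -18.9, 34.9]
orientation: [-3.13, -0.268, 0.005]
contact_force: [-8.2, -2.3, -2.0]
opening: 15.0
```

Request:
arm_command([
  {"jaw": 1.2, "dp": [0, 0, 0], "turn": [0, 0, 0]},
])

```text
time: 19.77
eef_pos: [572.3, -18.9, 35.0]
orientation: [-3.13, -0.268, 0.005]
contact_force: [-8.9, -1.0, -2.0]
opening: 15.0
```

```bash
python3 f.py
```

```text
t 19.77 pos [572.3 -18.9  35. ] a 0.1711 tilt [-3.2e-03 -1.0e-04 -1.0e+00] F [-8.91 -1.03 -1.98] T [-0.28  1.45  0.05] op 15.0
dp cm [-0.475  0.082 -0.005]
turn [-0.0004  0.0032 -0.0009]
[[4.75143322 0.82474955]] push F 8.952728778450739 lat 0.5046555101959787
```

Request:
arm_command([
  {"jaw": 1.2, "dp": [0.05, 0, 0], "turn": [0, 0, 0]},
  {"jaw": 1.2, "dp": [0, 0, 0], "turn": [0, 0, 0]},
  {"jaw": 1.2, "dp": [0, 0, 0], "turn": [0, 0, 0]},
])

```text
time: 20.15
eef_pos: [572.3, -18.9, 35.0]
orientation: [-3.13, -0.269, 0.006]
contact_force: [-9.9, -1.9, 0.8]
opening: 15.0
```

Request:
arm_command([
  {"jaw": 1.2, "dp": [0, 0, 0], "turn": [0, 0, 0]},
])

```text
time: 20.27
eef_pos: [572.3, -18.9, 35.0]
orientation: [-3.13, -0.269, 0.007]
contact_force: [-10.0, -1.9, -0.3]
opening: 15.1
```

```bash
python3 f.py;python3 -c "
from h import *
c=cam('side');crop(c,230,130,370,250,5.5,'s14.png');"
```

```text
t 20.27 pos [572.3 -18.9  35. ] a 0.1712 tilt [-4.1e-03 -2.0e-04 -1.0e+00] F [-9.98 -1.87 -0.33] T [-0.37  1.66 -0.02] op 15.1
dp cm [-0.475  0.085 -0.005]
turn [-0.0005  0.0041 -0.0008]
[[4.74786245 0.84889164]] push F 10.155868802788671 lat -0.1414989174385577
```

View pics/s14.png

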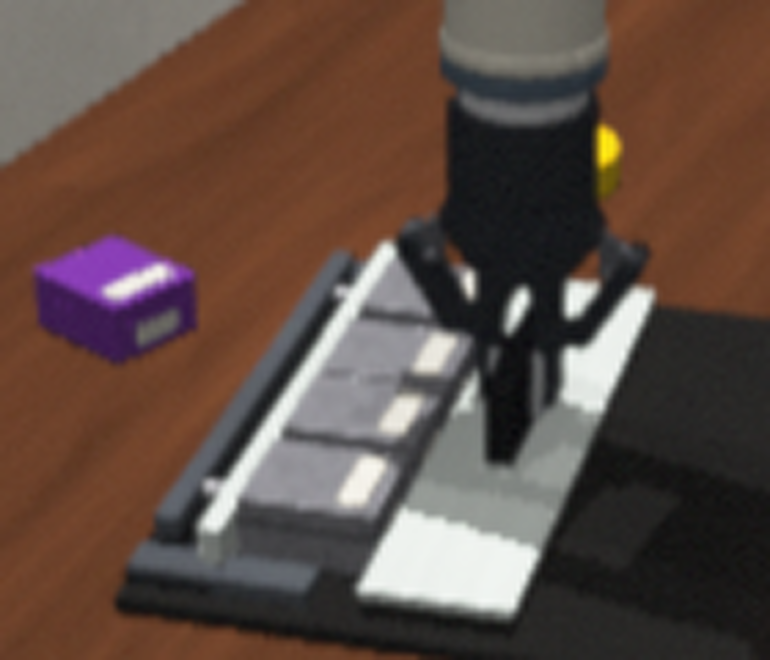

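Request:
arm_command([
  {"jaw": 1.2, "dp": [0, 0, 0], "turn": [0, 0, 0]},
  {"jaw": 1.2, "dp": [0, 0, 0], "turn": [0, 0, 0]},
  {"jaw": 1.2, "dp": [0, 0, 0], "turn": [0, 0, 0]},
  {"jaw": 1.2, "dp": [0, 0, 0], "turn": [0, 0, 0]},
  {"jaw": 1.2, "dp": [0, 0, 0], "turn": [0, 0, 0]},
  {"jaw": 1.2, "dp": [0, 0, 0], "turn": [0, 0, 0]},
])

```text
time: 21.08
eef_pos: [572.4, -18.9, 35.0]
orientation: [-3.13, -0.268, 0.006]
contact_force: [-10.7, -1.5, 0.5]
opening: 15.3
```

Request:
arm_command([
  {"jaw": 1.2, "dp": [0, 0, 0], "turn": [0, 0, 0]},
  {"jaw": 1.2, "dp": [0, 0, 0], "turn": [0, 0, 0]},
])

```text
time: 21.32
eef_pos: [572.4, -18.9, 35.0]
orientation: [-3.13, -0.268, 0.006]
contact_force: [-10.4, -2.0, 0.0]
opening: 14.9
```

```bash
python3 f.py
```

```text
t 21.32 pos [572.4 -18.9  35. ] a 0.1711 tilt [-4.1e-03 -2.0e-04 -1.0e+00] F [-10.4   -2.03   0.  ] T [-0.38  1.67  0.05] op 14.9
dp cm [-0.476  0.082 -0.002]
turn [-0.0005  0.0041 -0.0009]
[[4.76173387 0.82344971]] push F 10.595346733463966 lat -0.22598128130279038
```

Request:
arm_command([
  {"jaw": 1.2, "dp": [0.04, 0, 0], "turn": [0, 0, 0]},
  {"jaw": 1.2, "dp": [0, 0, 0], "turn": [0, 0, 0]},
  {"jaw": 1.2, "dp": [0, 0, 0], "turn": [0, 0, 0]},
  {"jaw": 1.2, "dp": [0, 0, 0], "turn": [0, 0, 0]},
  {"jaw": 1.2, "dp": [0, 0, 0], "turn": [0, 0, 0]},
  {"jaw": 1.2, "dp": [0, 0, 0], "turn": [0, 0, 0]},
])

```text
time: 22.08
eef_pos: [572.4, -18.9, 35.0]
orientation: [-3.13, -0.269, 0.008]
contact_force: [-11.9, -2.8, 2.5]
opening: 15.0
```

```bash
python3 f.py; python3 -c "
from h import *
c=cam('top')
im=c['color'].astype(int);pts=[]
for u in [*range(270,300,2),*range(366,376,2)]:
    col=im[140:185,u].min(axis=1); 
    v=np.where(col>190)[0]
    if len(v):
        b=v.min(); x0,x1=col[b-1],col[b]; pts.append((u,140+b-(x1-130)/(x1-x0+1e-9)))
print(w2m(ray(c,pts,40)).round(1)[:,0])
crop(c,255,135,385,225,6,'t15.png')
"
```

```text
t 22.07 pos [572.4 -18.9  35. ] a 0.1712 tilt [-4.8e-03 -2.0e-04 -1.0e+00] F [-11.92  -2.77   2.54] T [-0.42  1.96 -0.05] op 15.0
dp cm [-0.478  0.083 -0.   ]
turn [-0.0006  0.0048 -0.0008]
[[4.77858689 0.83507671]] push F 12.214131033865897 lat -0.7047481237044444
[124.9 125.1 125.2 124.7 125.9 125.1 137.2 129.1 124.9 124.9 126.5 124.8
 124.8 126.3 124.7 125.1 124.5 126.  125.6 125.2]
```

View pics/t15.png

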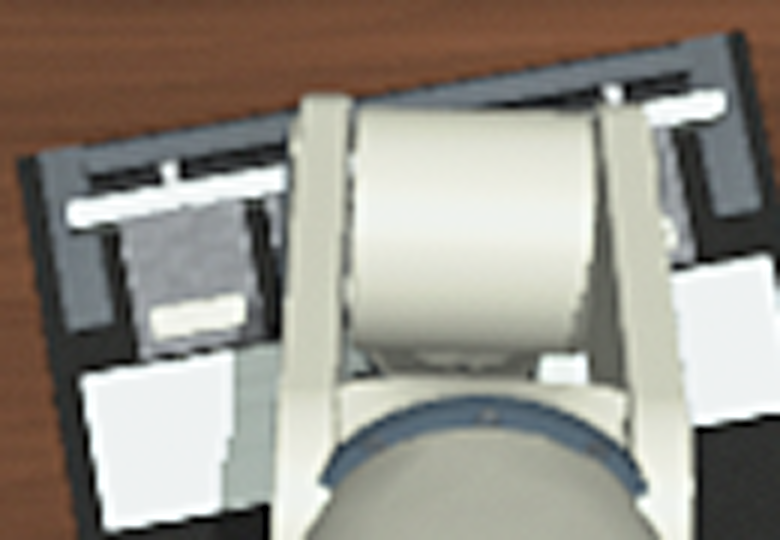

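```bash
cat > bar.py <<'E'
from h import *
def edges(c,us):
    im=c['color'].astype(float).min(axis=2);out=[]
    for u in us:
        col=im[140:182,u];i=np.where(col>190)[0]
        if not len(i): out.append([np.nan]*2);continue
        a,b=i[0],i[-1]
        out.append([140+a-(col[a]-140)/(col[a]-col[a-1]),140+b+(col[b]-140)/(col[b]-col[b+1])])
    return np.array(out)
if __name__=="__main__":
    c=cam('top');us=[*range(270,282),*range(286,300),*range(366,375)]
    c0=dict(c);c0['color']=cv2.imread('pics/top0.png')[...,::-1]
    e0,e1=edges(c0,us),edges(c,us); d=(e0-e1)
    # px->mm
    k=np.linalg.norm(np.diff(ray(c,[[320,160],[320,161]],40),axis=0))
    for j in(0,1):
        print("far edge" if j==0 else "near edge","left mm",np.round(np.nanmedian(d[:26,j])*k,2),"right",np.round(np.nanmedian(d[26:,j])*k,2), np.round(np.nanstd(d[:26,j])*k,2))
E
python3 bar.py
```

```text
Traceback (most recent call last):
  File "bar.py", line 13, in <module>
    e0,e1=edges(c0,us),edges(c,us); d=(e0-e1)
                       ~~~~~^^^^^^
  File "bar.py", line 8, in edges
    out.append([140+a-(col[a]-140)/(col[a]-col[a-1]),140+b+(col[b]-140)/(col[b]-col[b+1])])
                                                                                ~~~^^^^^
IndexError: index 42 is out of bounds for axis 0 with size 42
```

```bash
sed -i 's/im\[140:182,u\]/im[140:175,u]/' bar.py; python3 bar.py
```

```text
Traceback (most recent call last):
  File "bar.py", line 13, in <module>
    e0,e1=edges(c0,us),edges(c,us); d=(e0-e1)
                       ~~~~~^^^^^^
  File "bar.py", line 8, in edges
    out.append([140+a-(col[a]-140)/(col[a]-col[a-1]),140+b+(col[b]-140)/(col[b]-col[b+1])])
                                                                                ~~~^^^^^
IndexError: index 35 is out of bounds for axis 0 with size 35
```

```bash
sed -i 's/a,b=i\[0\],i\[-1\]/a=i[0];b=a\n        while b+1<len(col) and col[b+1]>190:b+=1\n        if b-a>7 or b+1>=len(col): out.append([np.nan]*2);continue/' bar.py; python3 bar.py;python3 f.py
```

```text
far edge left mm 0.07 right -0.12 0.8
near edge left mm 0.95 right 0.76 0.98
t 22.27 pos [572.4 -18.9  35. ] a 0.1711 tilt [-4.8e-03 -2.0e-04 -1.0e+00] F [-11.8   -2.42   2.26] T [-0.45  1.88  0.  ] op 15.7
dp cm [-0.478  0.082 -0.001]
turn [-0.0006  0.0048 -0.0009]
[[4.77822252 0.8192965 ]] push F 12.036324224988327 lat -0.37777082463515343
```

Request:
arm_command([
  {"jaw": 1.2, "dp": [0, 0, -0.03], "turn": [0, 0, 0]},
  {"jaw": 1.2, "dp": [0, 0, 0], "turn": [0, 0, 0]},
])

```text
time: 22.52
eef_pos: [572.5, -18.8, 35.0]
orientation: [-3.13, -0.268, 0.007]
contact_force: [-10.0, -2.5, -1.8]
opening: 15.3
```

```bash
python3 f.py
```

```text
t 22.52 pos [572.5 -18.8  35. ] a 0.171 tilt [-4.7e-03 -1.0e-04 -1.0e+00] F [-10.01  -2.54  -1.76] T [-0.44  1.73 -0.09] op 15.3
dp cm [-0.489  0.089  0.001]
turn [-0.0007  0.0046 -0.001 ]
[[4.88677335 0.88792017]] push F 10.29647557919053 lat -0.8019296307537374
```

Request:
arm_command([
  {"jaw": 1.2, "dp": [0, 0, -0.03], "turn": [0, 0, 0]},
  {"jaw": 1.2, "dp": [0, 0, 0], "turn": [0, 0, 0]},
])

```text
time: 22.78
eef_pos: [572.6, -18.8, 35.1]
orientation: [-3.13, -0.268, 0.007]
contact_force: [-8.4, -1.7, -4.7]
opening: 15.3
```

```bash
python3 f.py
```

```text
t 22.77 pos [572.6 -18.8  35.1] a 0.171 tilt [-4.5e-03 -1.0e-04 -1.0e+00] F [-8.4  -1.74 -4.68] T [-0.42  1.62 -0.07] op 15.3
dp cm [-0.501  0.091  0.009]
turn [-0.0007  0.0044 -0.001 ]
[[5.00571014 0.91129764]] push F 8.56906927052395 lat -0.28803151556412643
```

Request:
arm_command([
  {"jaw": 1.2, "dp": [0.05, 0, -0.03], "turn": [0, 0, 0]},
  {"jaw": 1.2, "dp": [0, 0, 0], "turn": [0, 0, 0]},
])

```text
time: 23.02
eef_pos: [572.7, -18.7, 35.1]
orientation: [-3.13, -0.268, 0.008]
contact_force: [-8.3, -1.6, -6.9]
opening: 15.4
```

Request:
arm_command([
  {"jaw": 1.2, "dp": [0.05, 0, -0.03], "turn": [0, 0, 0]},
  {"jaw": 1.2, "dp": [0, 0, 0], "turn": [0, 0, 0]},
])

```text
time: 23.28
eef_pos: [572.9, -18.6, 35.2]
orientation: [-3.13, -0.268, 0.009]
contact_force: [-8.6, -2.6, -8.4]
opening: 15.2
```

```bash
python3 f.py;python3 bar.py
```

```text
t 23.27 pos [572.9 -18.6  35.2] a 0.1711 tilt [-5.9e-03 -2.0e-04 -1.0e+00] F [-8.61 -2.64 -8.4 ] T [-0.51  1.73 -0.07] op 15.2
dp cm [-0.532  0.099  0.023]
turn [-0.0008  0.0059 -0.0009]
[[5.32095094 0.99135505]] push F 8.93655902945359 lat -1.140894466353678
far edge left mm 0.72 right -0.05 0.94
near edge left mm 1.66 right 1.12 1.19
```

Request:
arm_command([
  {"jaw": 1.2, "dp": [0.05, 0, 0.02], "turn": [0, 0, 0]},
  {"jaw": 1.2, "dp": [0, 0, 0], "turn": [0, 0, 0]},
])

```text
time: 23.58
eef_pos: [572.9, -18.6, 35.1]
orientation: [-3.13, -0.268, 0.011]
contact_force: [-11.7, -3.3, -4.5]
opening: 15.2
```

Request:
arm_command([
  {"jaw": 1.2, "dp": [0.05, 0, 0.02], "turn": [0, 0, 0]},
  {"jaw": 1.2, "dp": [0, 0, 0], "turn": [0, 0, 0]},
])

```text
time: 23.82
eef_pos: [572.9, -18.6, 35.2]
orientation: [-3.13, -0.268, 0.012]
contact_force: [-14.5, -3.3, 0.1]
opening: 15.1
```

```bash
python3 f.py
```

```text
t 23.82 pos [572.9 -18.6  35.2] a 0.1711 tilt [-7.6e-03 -3.0e-04 -1.0e+00] F [-14.46  -3.27   0.13] T [-0.66  2.39 -0.06] op 15.1
dp cm [-0.539  0.097  0.015]
turn [-0.001   0.0076 -0.0009]
[[5.39077463 0.97313115]] push F 14.804671107489167 lat -0.7631657241863943
```

Request:
arm_command([
  {"jaw": 1.2, "dp": [-0.07, 0, -0.02], "turn": [0, 0, 0]},
  {"jaw": 1.2, "dp": [0, 0, 0], "turn": [0, 0, 0]},
  {"jaw": 1.2, "dp": [0, 0, 0], "turn": [0, 0, 0]},
])

```text
time: 24.2
eef_pos: [573.0, -18.6, 35.2]
orientation: [-3.13, -0.268, 0.01]
contact_force: [-10.8, -2.0, -5.1]
opening: 14.9
```

```bash
python3 f.py; python3 bar.py
```

```text
t 24.2 pos [573.  -18.6  35.2] a 0.171 tilt [-6.2e-03 -2.0e-04 -1.0e+00] F [-10.84  -2.    -5.15] T [-0.62  1.87 -0.08] op 14.9
dp cm [-0.546  0.097  0.016]
turn [-0.0009  0.0061 -0.001 ]
[[5.45935134 0.97046037]] push F 11.022594632722932 lat -0.12927627269943054
far edge left mm 1.06 right 0.36 0.94
near edge left mm 1.76 right 1.89 1.04
```

Request:
arm_command([
  {"jaw": 1.2, "dp": [0, 0, 0], "turn": [0, 0, 0]},
  {"jaw": 1.2, "dp": [0, 0, 0], "turn": [0, 0, 0]},
  {"jaw": 1.2, "dp": [0, 0, 0], "turn": [0, 0, 0]},
  {"jaw": 1.2, "dp": [0, 0, 0], "turn": [0, 0, 0]},
  {"jaw": 1.2, "dp": [0, 0, 0], "turn": [0, 0, 0]},
  {"jaw": 1.2, "dp": [0, 0, 0], "turn": [0, 0, 0]},
  {"jaw": 1.2, "dp": [0, 0, 0], "turn": [0, 0, 0]},
  {"jaw": 1.2, "dp": [0, 0, 0], "turn": [0, 0, 0]},
])

```text
time: 25.25
eef_pos: [573.0, -18.6, 35.1]
orientation: [-3.13, -0.268, 0.01]
contact_force: [-9.3, -3.5, -5.4]
opening: 14.9
```

```bash
python3 f.py
```

```text
t 25.25 pos [573.  -18.6  35.1] a 0.1711 tilt [-6.2e-03 -1.0e-04 -1.0e+00] F [-9.26 -3.5  -5.43] T [-0.5   1.92 -0.14] op 14.9
dp cm [-0.549  0.099  0.014]
turn [-0.0009  0.0061 -0.0009]
[[5.49237414 0.99524967]] push F 9.718719073893011 lat -1.8718375968203769
```

Request:
arm_command([
  {"jaw": 1.2, "dp": [-0.05, 0, 0.01], "turn": [0, 0, 0]},
  {"jaw": 1.2, "dp": [-0.05, 0, 0.01], "turn": [0, 0, 0]},
  {"jaw": 1.2, "dp": [-0.05, 0, 0.01], "turn": [0, 0, 0]},
  {"jaw": 1.2, "dp": [-0.05, 0, 0], "turn": [0, 0, 0]},
  {"jaw": 1.2, "dp": [0, 0, 0], "turn": [0, 0, 0]},
])

```text
time: 25.88
eef_pos: [572.4, -18.8, 35.3]
orientation: [-3.13, -0.268, 0.005]
contact_force: [-6.8, -1.4, -5.5]
opening: 15.1
```

```bash
python3 f.py
```

```text
t 25.88 pos [572.4 -18.8  35.3] a 0.1711 tilt [-3.5e-03 -1.0e-04 -1.0e+00] F [-6.77 -1.41 -5.46] T [ 0.01  1.43 -0.03] op 15.1
dp cm [-0.481  0.087  0.029]
turn [-0.0005  0.0035 -0.0009]
[[4.81220605 0.86755728]] push F 6.913956015526551 lat -0.23283437397349482
```

Request:
arm_command([
  {"jaw": 1.2, "dp": [-0.05, 0, 0.01], "turn": [0, 0, 0]},
  {"jaw": 1.2, "dp": [-0.05, 0, 0.01], "turn": [0, 0, 0]},
  {"jaw": 1.2, "dp": [-0.05, 0, 0.01], "turn": [0, 0, 0]},
  {"jaw": 1.2, "dp": [-0.05, 0, 0], "turn": [0, 0, 0]},
  {"jaw": 1.2, "dp": [0, 0, 0], "turn": [0, 0, 0]},
])

```text
time: 26.5
eef_pos: [572.0, -19.1, 35.6]
orientation: [-3.13, -0.268, 0.001]
contact_force: [-4.4, -2.3, -4.6]
opening: 14.9
```

Request:
arm_command([
  {"jaw": 1.2, "dp": [-0.05, 0, 0.0], "turn": [0, 0, 0]},
  {"jaw": 1.2, "dp": [-0.05, 0, 0.0], "turn": [0, 0, 0]},
  {"jaw": 1.2, "dp": [-0.05, 0, 0], "turn": [0, 0, 0]},
  {"jaw": 1.2, "dp": [-0.05, 0, 0], "turn": [0, 0, 0]},
  {"jaw": 1.2, "dp": [-0.05, 0, 0], "turn": [0, 0, 0]},
])

```text
time: 27.12
eef_pos: [570.7, -19.5, 36.1]
orientation: [3.13, 0.268, 0.003]
contact_force: [0.1, -2.0, -5.2]
opening: 15.3
```

```bash
python3 f.py
```

```text
t 27.12 pos [570.7 -19.5  36.1] a 0.1709 tilt [ 1.9e-03  1.0e-04 -1.0e+00] F [ 0.06 -2.04 -5.25] T [-1.89 -0.3  -0.04] op 15.3
dp cm [-0.304  0.049  0.105]
turn [ 0.0003 -0.0019 -0.0011]
[[3.03805275 0.48786669]] push F 0.2850687695352624 lat -2.0174115426574364
```

Free. I'll draw back and look at the row.

Request:
arm_command([
  {"jaw": 1.2, "dp": [-0.1, 0, 0], "turn": [0, 0, 0]},
  {"jaw": 1.2, "dp": [-0.2, 0, 0], "turn": [0, 0, 0]},
  {"jaw": 1.2, "dp": [-0.4, 0, 0], "turn": [0, 0, 0]},
  {"jaw": 1.2, "dp": [-0.8, 0, 0], "turn": [0, 0, 0]},
  {"jaw": 1.2, "dp": [-1.2, 0, 0], "turn": [0, 0, 0]},
  {"jaw": 1.2, "dp": [-1.5, 0, 0], "turn": [0, 0, 0]},
  {"jaw": 1.2, "dp": [-1.5, 0, 0], "turn": [0, 0, 0]},
  {"jaw": 1.2, "dp": [-1.5, 0, 0], "turn": [0, 0, 0]},
  {"jaw": 1.2, "dp": [-1.2, 0, 0], "turn": [0, 0, 0]},
  {"jaw": 1.2, "dp": [-0.6, 0, 0], "turn": [0, 0, 0]},
  {"jaw": 1.2, "dp": [0, 0, 0], "turn": [0, 0, 0]},
  {"jaw": 1.2, "dp": [0, 0, 0], "turn": [0, 0, 0]},
])

```text
time: 28.62
eef_pos: [481.8, -34.8, 35.8]
orientation: [3.13, 0.268, 0.001]
contact_force: [0.5, 0.6, -4.1]
opening: 15.4
```

```bash
python3 f.py;python3 -c "
from h import *
c=cam('side');crop(c,230,130,370,250,5.5,'s16.png');c=cam('top');crop(c,255,135,385,235,6,'t16.png')"
```

```text
t 28.62 pos [481.8 -34.8  35.8] a 0.171 tilt [ 9.e-04 -0.e+00 -1.e+00] F [ 0.51  0.63 -4.08] T [ 0.01 -0.04 -0.  ] op 15.4
dp cm [8.72  0.052 0.083]
turn [ 0.0002 -0.0009 -0.001 ]
[[-87.19879265   0.51511568]] push F -0.6071238616830844 lat 0.5335204381351921
```

View pics/s16.png

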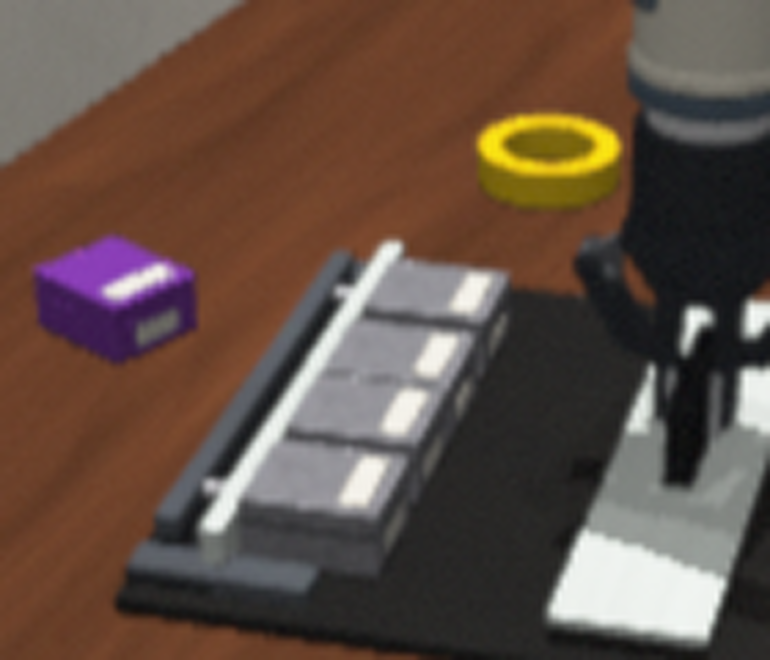

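View pics/t16.png

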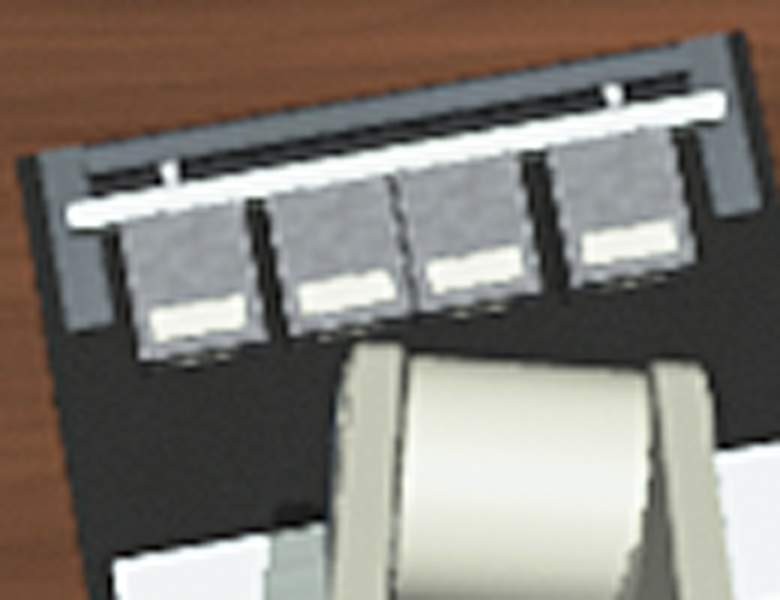

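Request:
arm_command([
  {"jaw": 1.2, "dp": [-1, 0, -1.5], "turn": [0, 0, 0]},
  {"jaw": 1.2, "dp": [-2, 0, -2.5], "turn": [0, 0, 0]},
  {"jaw": 1.2, "dp": [-2, 0, -2.5], "turn": [0, 0, 0]},
  {"jaw": 1.2, "dp": [-1, 0, -2.5], "turn": [0, 0, 0]},
  {"jaw": 1.2, "dp": [0, 0, -1], "turn": [0, 0, -0.176]},
  {"jaw": 1.2, "dp": [0, 0, 0], "turn": [0, 0, -0.176]},
  {"jaw": 1.2, "dp": [0, 0, 0], "turn": [0, 0, -0.176]},
  {"jaw": 1.2, "dp": [0, 0, 0], "turn": [0, 0, -0.176]},
  {"jaw": 1.2, "dp": [0, 0, 0], "turn": [0, 0, -0.176]},
  {"jaw": 1.2, "dp": [0, 0, 0], "turn": [0, 0, -0.176]},
  {"jaw": 1.2, "dp": [0, 0, 0], "turn": [0, 0, -0.176]},
  {"jaw": 1.2, "dp": [0, 0, 0], "turn": [0, 0, 0]},
])

```text
time: 30.22
eef_pos: [422.1, -45.0, 135.7]
orientation: [2.401, 2.026, 0.0]
contact_force: [1.0, -1.2, -3.2]
opening: 15.0
```

```bash
python3 -c "
from h import *
go(422.9,368.3,130,1.403)"
```

```text
t 30.23 pos [422.1 -45.  135.7] a 1.4019 tilt [ 1.e-04  0.e+00 -1.e+00] F [ 0.97 -1.17 -3.23] T [ 0.01 -0.06 -0.04] op 15.0
dp cm [40.754 -6.866  0.571]
turn [ 0.0001 -0.     -0.0011]
```

Request:
arm_command([
  {"jaw": 1.2, "dp": [4, -0.7, 0], "turn": [0, 0, 0]},
  {"jaw": 1.2, "dp": [5.2, -0.9, 0], "turn": [0, 0, 0]},
  {"jaw": 1.2, "dp": [5.2, -0.9, 0], "turn": [0, 0, 0]},
  {"jaw": 1.2, "dp": [5.2, -0.9, 0], "turn": [0, 0, 0]},
  {"jaw": 1.2, "dp": [5.2, -0.9, 0], "turn": [0, 0, 0]},
  {"jaw": 1.2, "dp": [5.2, -0.9, 0], "turn": [0, 0, 0]},
  {"jaw": 1.2, "dp": [5.2, -0.8, 0], "turn": [0, 0, 0]},
  {"jaw": 1.2, "dp": [4, -0.6, 0], "turn": [0, 0, 0]},
  {"jaw": 1.2, "dp": [1.5, -0.2, 0], "turn": [0, 0, 0]},
  {"jaw": 1.2, "dp": [0, 0, 0], "turn": [0, 0, 0]},
  {"jaw": 1.2, "dp": [0, 0, 0], "turn": [0, 0, 0]},
])

```text
time: 31.6
eef_pos: [422.5, 366.3, 135.4]
orientation: [2.401, 2.025, -0.002]
contact_force: [0.1, 0.3, -3.3]
opening: 14.9
```

```bash
python3 -c "
from h import *
go(422.9,368.3,30,1.403)"
```

```text
t 31.6 pos [422.5 366.3 135.4] a 1.4013 tilt [-9.0e-04 -1.1e-03 -1.0e+00] F [ 0.11  0.26 -3.31] T [-0.04  0.    0.  ] op 14.9
dp cm [2.0200e-01 2.0000e-03 1.0537e+01]
turn [-0.0007  0.0012 -0.0017]
```

Request:
arm_command([
  {"jaw": 1.2, "dp": [0.2, 0, 3], "turn": [0, 0, 0]},
  {"jaw": 1.2, "dp": [0, 0, 3.5], "turn": [0, 0, 0]},
  {"jaw": 1.2, "dp": [0, 0, 2.5], "turn": [0, 0, 0]},
  {"jaw": 1.2, "dp": [0, 0, 1.3], "turn": [0, 0, 0]},
  {"jaw": 1.2, "dp": [0, 0, 0.5], "turn": [0, 0, 0]},
  {"jaw": 1.2, "dp": [0, 0, 0.3], "turn": [0, 0, 0]},
  {"jaw": 1.2, "dp": [0, 0, 0], "turn": [0, 0, 0]},
])

```text
time: 32.48
eef_pos: [423.6, 369.8, 25.3]
orientation: [-2.4, -2.027, -0.001]
contact_force: [-1.1, 0.4, -4.1]
opening: 14.7
```

```bash
python3 -c "
from h import *
go(422.9,368.3,17,1.403)"
```

```text
t 32.48 pos [423.6 369.8  25.3] a 1.4028 tilt [ 7.e-04  6.e-04 -1.e+00] F [-1.06  0.38 -4.1 ] T [-0.01  0.02 -0.04] op 14.7
dp cm [-0.158 -0.04   0.827]
turn [ 0.0006 -0.0007 -0.0002]
```

Request:
arm_command([
  {"jaw": 1.2, "dp": [-0.1, 0, 0.3], "turn": [0, 0, 0]},
  {"jaw": 1.2, "dp": [0, 0, 0.2], "turn": [0, 0, 0]},
  {"jaw": 1.2, "dp": [0, 0, 0.1], "turn": [0, 0, 0]},
  {"jaw": 1.2, "dp": [0, 0, 0.1], "turn": [0, 0, 0]},
  {"jaw": 1.2, "dp": [0, 0, 0], "turn": [0, 0, 0]},
])

```text
time: 33.1
eef_pos: [423.0, 368.6, 17.6]
orientation: [-2.4, -2.027, 0.0]
contact_force: [0.1, 0.2, -4.3]
opening: 15.0
```

Request:
arm_command([
  {"jaw": 1.2, "dp": [0, 0, 0.05], "turn": [0, 0, 0]},
  {"jaw": 1.2, "dp": [0, 0, 0.05], "turn": [0, 0, 0]},
])

```text
time: 33.35
eef_pos: [423.1, 368.6, 16.7]
orientation: [-2.4, -2.027, -0.0]
contact_force: [-0.6, -1.7, 4.0]
opening: 15.5
```

```bash
python3 -c "
from h import *
go(422.9,368.3,17,1.403)
c=cam('side');crop(c,200,200,420,370,3.5,'s17.png')"
```

```text
t 33.35 pos [423.1 368.6  16.7] a 1.403 tilt [ 0.  0. -1.] F [-0.62 -1.72  3.96] T [-0.06 -0.04 -0.01] op 15.5
dp cm [-0.034 -0.01  -0.032]
turn [ 0. -0. -0.]
```

View pics/s17.png

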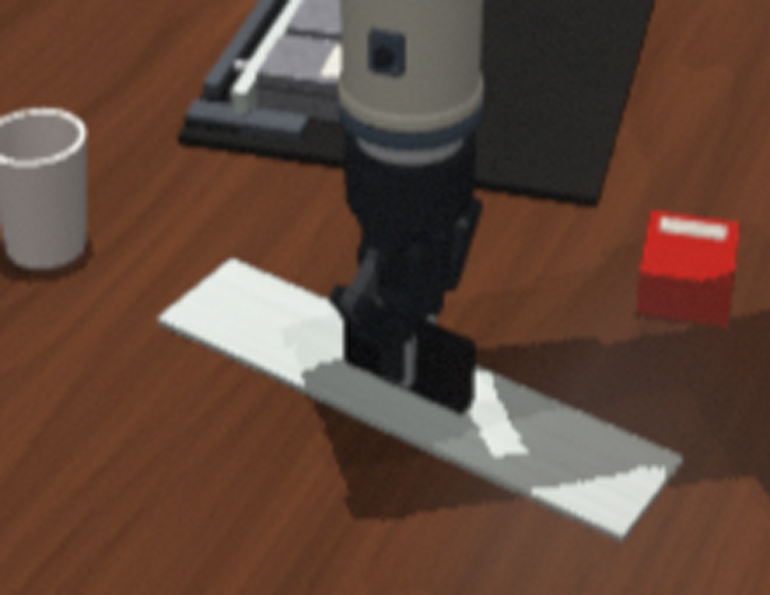

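The ruler is back on its footprint; its corners in the crop, (232,258), (160,320), (622,538) and (682,460), are the same as before. Now to open and go up.

Request:
arm_command([
  {"jaw": 3, "dp": [0, 0, 0], "turn": [0, 0, 0]},
  {"jaw": 5, "dp": [0, 0, 0], "turn": [0, 0, 0]},
  {"jaw": 7, "dp": [0, 0, 0], "turn": [0, 0, 0]},
  {"jaw": 8.5, "dp": [0, 0, 0], "turn": [0, 0, 0]},
  {"jaw": 8.5, "dp": [0, 0, 0], "turn": [0, 0, 0]},
  {"jaw": 8.5, "dp": [0, 0, 0], "turn": [0, 0, 0]},
  {"jaw": 8.5, "dp": [0, 0, 0], "turn": [0, 0, 0]},
  {"jaw": 8.5, "dp": [0, 0, 0], "turn": [0, 0, 0]},
])

```text
time: 34.4
eef_pos: [423.0, 368.6, 16.7]
orientation: [-2.4, -2.027, -0.0]
contact_force: [-0.2, -0.1, 0.1]
opening: 85.1
```

Request:
arm_command([
  {"jaw": 8.5, "dp": [0, 0, -1], "turn": [0, 0, 0]},
  {"jaw": 8.5, "dp": [0, 0, -2], "turn": [0, 0, 0]},
  {"jaw": 8.5, "dp": [0, 0, -3], "turn": [0, 0, 0]},
  {"jaw": 8.5, "dp": [0, 0, -4], "turn": [0, 0, 0]},
  {"jaw": 8.5, "dp": [0, 0, -4], "turn": [0, 0, 0]},
  {"jaw": 8.5, "dp": [0, 0, -4], "turn": [0, 0, 0]},
  {"jaw": 8.5, "dp": [0, 0, -2], "turn": [0, 0, 0]},
  {"jaw": 8.5, "dp": [0, 0, 0], "turn": [0, 0, 0]},
  {"jaw": 8.5, "dp": [0, 0, 0], "turn": [0, 0, 0]},
  {"jaw": 8.5, "dp": [0, 0, 0], "turn": [0, 0, 0]},
])

```text
time: 35.65
eef_pos: [422.5, 368.1, 215.5]
orientation: [2.4, 2.027, -0.003]
contact_force: [-0.5, 0.4, -0.2]
opening: 85.3
```

```bash
python3 -c "
from h import *
go()
c=cam('side');cv2.imwrite('pics/s18.png',c['color'][...,::-1]);c=cam('top');cv2.imwrite('pics/t18.png',c['color'][...,::-1]);crop(c,255,135,385,235,6,'t18b.png')"
```

```text
t 35.65 pos [422.5 368.1 215.5] a 1.403 tilt [-0.0016 -0.0014 -1.    ] F [-0.5   0.37 -0.18] T [-0.01  0.01  0.01] op 85.3
dp cm [0. 0. 0.]
```

View pics/s18.png

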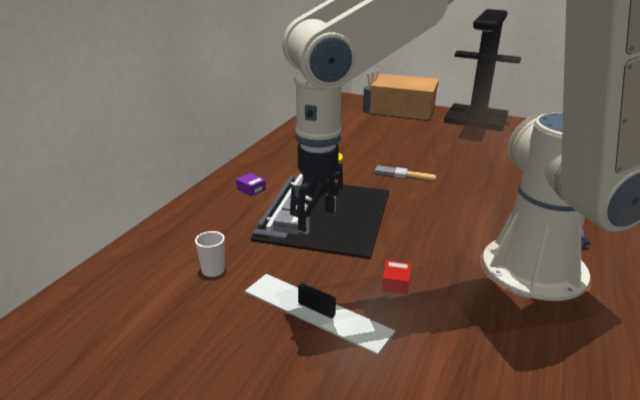

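View pics/t18b.png

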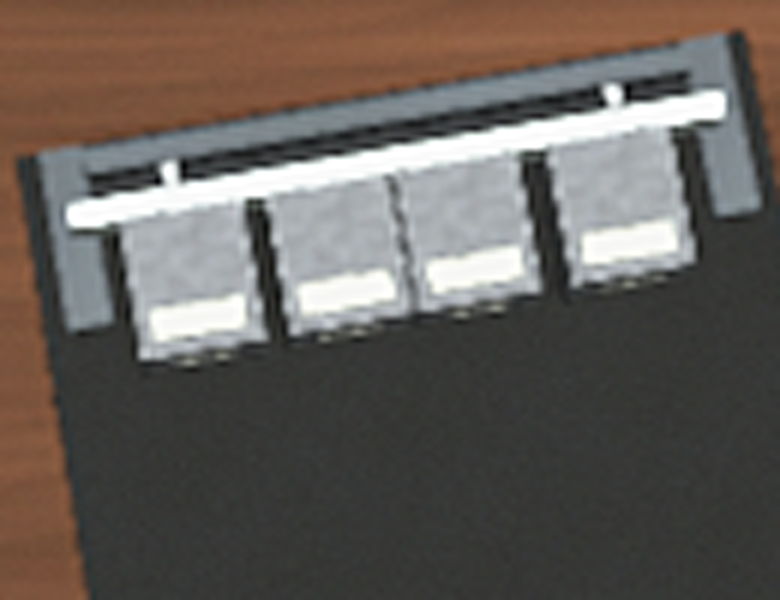

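View pics/t18.png

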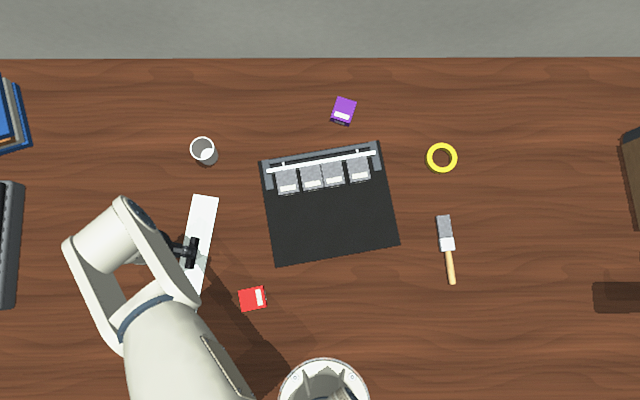

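The row stands in line against the bar, with box fronts in crop t18b running (140,362) to (695,263). The ruler is back in place, and the brush, cup, tape and look-alikes haven't moved.

```bash
python3 -c "
from plant import *
print(hand_in())"
```

```text
the job is handed in; nothing more can be done
None
```

The job is done and handed in at about 36 s on the robot's clock (limit 72 s). The four boxes stand in a row against the stop bar, and the straightedge is back where it came from.

**Push:** I took the straightedge by its rib, lowered its long edge behind the boxes and pushed them over the mat until the wrist force rose at the bar. I then leaned on them for more than 1 s at about 10 to 11 N, drew back slowly and laid the straightedge down.

**Last checks:**
- **Row:** in the top picture all four boxes touch the bar and their front edges lie on one line parallel to it. I judged this by eye from pixels; I did not refit the box positions at the end.
- **Straightedge:** its corners in the side picture match where they were at the start.
- **Other things:** the brush, cup, tape and the red and purple look-alikes look unmoved.

**What went less cleanly:**
- **Downward wedging:** during the lean the straightedge pressed down on the boxes, so part of the push went into friction on the mat. I raised it slightly and pressed again. My total push briefly reached 14.8 N, so the bar's load should have stayed under 16 N.
- **Bar load:** the wrist force includes that friction. I estimate 9 to 10 N on the bar, but the picture measure of how far it gave (roughly 0.4 to 1.9 mm at 6 N per mm) was too noisy to confirm it.
- **Sideways readings:** the force sensor swung by about ±4 N sideways during the slow approach. It settled once the boxes met the bar, and I saw no contact that explained it.

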